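Fan the colour-coded spacer plates along the ribbed tray

TASK

Take the three spacer plates out of the wooden rack and fan them along the ribbed tray like shingles so that every colour band shows: each plate's plain foot stands on the tray floor against its own rib and its coloured head leans back towards the sloped backrest. The red plate goes first, flat on the backrest with its foot at the rib nearest it, then yellow overlapping red at the next rib, then blue overlapping yellow at the last rib. Lay them straight and central in the tray without ramming them into it, let go of them, and leave the tape measure and the tub where they are.

Things in the scene. Friction and masses are not known exactly. Their poses are not given: they have to be found in the camera images.
- fan_tray: Plywood tray, fixed, 182 (x = -89 to +93 mm) by 84 mm (y); origin at mid-width at bench level, z up; +x points back to the robot, up to 0.22 rad off. Floor top at z = 6 mm, no side walls. Grey sloped backrest on the far (-x) half, three dark steel ribs across the near half. It stands left or right of the robot, the rack on the other side.
- backrest_top (a point): Middle of the upper edge of the backrest: a slope 46 mm wide, 32 degrees from level, from here down to the floor near tray x = +12 mm. Red lies on it with its head 7 mm past this edge; the next plates settle at about 29 and 26 degrees, each head end resting on the face of the plate before.
- rib_1 (a point): First rib (nearest the backrest): 7.5 mm high, 5 mm thick, across the whole tray. Point: middle of the top edge of its -x side, tray x = +23.5 mm, z = 13.5 mm. A foot stands on the floor against this side; the underside corner of a leaning plate then lies about 4 mm before it and its foot origin about 2 mm before it.
- rib_2 (a point): The same point of the second rib, 28 mm further in tray x; 23 mm of free floor between ribs.
- rib_3 (a point): The same point of the third and last rib, another 28 mm further.
- rack: Wooden rack, fixed, 150 (x) by 90 (y) by 40 mm high; origin under its centre at bench level; +x away from the robot, yaw up to 0.22 rad either way, not that of the tray. Three upright slots across it at x = -40, 0, +40 mm, 10 mm wide, open at both ends, floor at z = 8 mm, top at 40 mm: a plate stands 88 mm proud, top edge 128 mm above the bench.
- plate_red: Flat aluminium plate with a red head band, 120 x 60 x 8 mm, about 0.16 kg; its dark dots are flush. Origin: middle of the plain foot end, mid-thickness; z runs from foot to head (upright in the rack), y along the 60 mm width, x through the thickness. The last 22 mm at the head are red. Starts in a slot of the rack, foot down; which slot varies.
- head_red (a point): Middle of the head end of the red plate (z = 120 mm on the plate).
- plate_yellow: Flat aluminium plate with a yellow head band, 120 x 60 x 8 mm, about 0.16 kg; its dark dots are flush. Origin: middle of the plain foot end, mid-thickness; z runs from foot to head (upright in the rack), y along the 60 mm width, x through the thickness. The last 22 mm at the head are yellow. Starts in a slot of the rack, foot down; which slot varies.
- head_yellow (a point): Middle of the head end of the yellow plate (z = 120 mm on the plate).
- plate_blue: Flat aluminium plate with a blue head band, 120 x 60 x 8 mm, about 0.16 kg; its dark dots are flush. Origin: middle of the plain foot end, mid-thickness; z runs from foot to head (upright in the rack), y along the 60 mm width, x through the thickness. The last 22 mm at the head are blue. Starts in a slot of the rack, foot down; which slot varies.
- head_blue (a point): Middle of the head end of the blue plate (z = 120 mm on the plate).
- tape_measure: Bystander: yellow tape measure with a dark top edge, 34 x 79 mm, 58 mm high; origin at the centre of its underside.
- putty_tub: Bystander: round cream tub with lid, 81 mm across, 57 mm high; origin at the centre of its underside.

How it is judged:
At the end, for the whole second after the job is handed in: Red, yellow, blue still, feet on the tray floor at ribs 1, 2, 3 (foot point 10 mm before to 3 mm past the rib face, under 12.5 mm high), within 12 mm of the centre line, 0.15 rad of straight, heads to the backrest, 17 to 38 degrees from level; red touches the tray, yellow red, blue yellow (x of plate_red in the frame of fan_tray between 0.0135 and 0.0265 m and y of plate_red in the frame of fan_tray between -0.012 and 0.012 m and z of each of plate_red, plate_yellow, plate_blue in the frame of fan_tray below 0.0125 m and x of head_red in the frame of fan_tray below -0.0565 m and angle between plate_red's own z axis and vertical between 0.91 and 1.27 rad and angle between the y axis of each of plate_red, plate_yellow, plate_blue and the y axis of fan_tray, either way round below 0.15 rad and contact force between plate_red and fan_tray above 0.05 N and linear speed of each of plate_red, plate_yellow, plate_blue below 0.02 m/s and x of plate_yellow in the frame of fan_tray between 0.0415 and 0.0545 m and y of plate_yellow in the frame of fan_tray between -0.012 and 0.012 m and x of head_yellow in the frame of fan_tray below -0.0285 m and angle between plate_yellow's own z axis and vertical between 0.91 and 1.27 rad and contact force between plate_yellow and plate_red above 0.05 N and x of plate_blue in the frame of fan_tray between 0.0695 and 0.0825 m and y of plate_blue in the frame of fan_tray between -0.012 and 0.012 m and x of head_blue in the frame of fan_tray below -0.0005 m and angle between plate_blue's own z axis and vertical between 0.91 and 1.27 rad and contact force between plate_blue and plate_yellow above 0.05 N).
It fails at once if the tape measure or the tub is moved by more than 25 mm (distance of any of tape_measure, putty_tub from where it was at the start of the episode above 0.025 m).
It fails at once if a plate is pushed against the tray with more than 40 N (contact force between any of plate_red, plate_yellow, plate_blue and fan_tray above 40 N).
It also fails if it takes over 64 s, if anything falls off the work surface, if the arm or the gripper's body presses on something with over 40 N, if the wrist force passes 120 N, or if a joint passes its speed limit or range.

ROBOT

A 6-joint arm with a two-finger parallel gripper is mounted at the origin on a cart in front of the work surface, level with it; the furniture and walls round the work are solid. World frame = base frame: x ahead of the robot, y to its left, z up, the work surface at z = 0. Lengths are in m, angles in rad, forces in N, time in s.
With the tool pointing down it reaches from about 0.35 to 1 m from the base axis. Payload 7.1 kg.
Tool frame: the origin (TCP) lies midway between the tips of the shut fingers; the grasp point (between the pads) lies 19 mm behind it; z points along the fingers, x is the direction in which the jaws open and shut, and the axes are right-handed (so a half turn about z gives the same grasp; the last joint's range is limited). The gripper opens to 85 mm and grips with 20 to 120 N. Pads are 22 mm wide; open, the fingers measure 114 mm over their backs; the gripper's body (76 mm by 85 mm) begins 54 mm behind the grasp point. The pads swing forward as they close: fully open they stand 13 mm farther back than shut.
Start: joints at [-1.127, 0.423, 1.63, -0, 1.089, -0.019], TCP at [0.279, -0.559, 0.231] pointing down, gripper open.
Joint ranges: [-3, 3], [-0.9, 2.11], [0.09, 2.58], [-1.31, 4.45], [0.11, 2.69], [-2.54, 2.54]. Speed limits (rad/s): [2.39, 2.39, 3.01, 3.14, 3.14, 3.14].

INTERFACE

Orientations are given as a 3x3 rotation matrix whose columns are the frame's x, y, z axes.
In Python, from cell import * gives the robot as it stands.
- The arm moves only by the tool step_arm, never from a script. Its argument "rows" is a list that holds one entry, the list of rows, each a list of 7 numbers: the turn, a rotation vector about the tool's x, y, z in rad, then the shift along the tool's x, y, z in m, then the opening in per cent of the stroke, from 0 (shut) to 100 (fully open). A call has 1 to 20 rows; each row shifts and turns the pose as measured when the row begins, along the tool's axes as they then stand; what a row does not reach is not made up. A row lasts 1/10 s, in which the tool goes at most 50 mm and 8.59 degrees, less where a joint would pass 70% of its speed; a pose out of reach is approached as far as the arm can. A call with a gripper value outside its range is refused whole. The fingers move at their own pace and stop on an object; "grip_force" is the grip in N (left out, the last holds). Time passes only in rows, so rows that do not move let the fingers close. It gives the time, the measured TCP pose, the force and the opening at its end, in the units of the state.
- sense(): the state, without advancing time (a new reading comes with each control period).
- get_image(name): name is "scene" or "top" or "wrist"; returns a dict with "img" (384x512x3 uint8, red, green, blue), "range_z" (384x512 float32, m along the optical axis (not along the pixel's ray), 0 where there is no reading), "fx", "fy", "cx", "cy" (pixels), "world_from_camera" (4x4, takes a point from camera to world coordinates). Camera axes: x right, y down, z forward; pixel columns grow to the right and rows downward; lengths in m; the calibration is good to about 2 mm. The wrist camera is an equidistant fisheye: a pixel r from the principal point sees the ray r / f radians off the axis. A picture is of the moment at which its call begins.
- finish_job(): hands the job in, once; it reports no verdict.
The state is a dict: "time": time; "joints": joint angles; "dq": joint speeds; "tau": joint torques, N m; "tcp_pos": TCP position; "eef_rot": TCP orientation; "wrist_force": force on the tool from outside, world axes, zero at the start; "moment": the same for the moment, N m; "finger_gap": opening from 0.0 (shut) to 1.0 (fully open).
Only numpy, scipy, OpenCV 4.12 (cv2) and the standard library are available. Lean on these libraries where they do the work, as an engineer would, in place of code of your own. Each camera call takes 0.05 s, during which the arm holds its last target.

## Working session

There is one attempt and no reset: what is moved stays moved. The work goes in short steps, Python scripts to look and compute and a tool call to move; the robot and the scene stay as the last step left them, time stands still between calls to the robot, and variables do not carry over. Pictures are saved under pics/ and viewed, and the job is handed in when it is done.

Besides the shell and the picture viewer there is one more tool, called after "Request:" as name(argument=value, ...) on one line, values as JSON. step_arm: Moves the arm, as the interface text tells. Its arguments: {"type":"object","properties":{"rows":{"type":"array"},"grip_force":{"type":"number"}},"required":["rows"]}

```bash
mkdir -p pics; ls
python3 - <<'E'
from cell import *
import cv2, numpy as np
s=sense(); print({k:np.round(v,3) for k,v in s.items()})
for n in ["scene","top"]:
    d=get_image(n); cv2.imwrite(f"pics/{n}0.png",d["img"][:,:,::-1]); np.savez(f"{n}0.npz",**d)
    print(n,d["fx"],d["cx"],d["cy"],np.round(d["world_from_camera"],3))
E
```

```text
pics
{'time': np.float64(0.0), 'joints': array([-1.127,  0.424,  1.631, -0.   ,  1.089, -0.019]), 'dq': array([ 0.   ,  0.001,  0.002, -0.   , -0.   ,  0.   ]), 'tau': array([-3.0000e-03, -5.5739e+01, -2.8174e+01, -0.0000e+00,  7.0000e-03,
        0.0000e+00]), 'tcp_pos': array([ 0.279, -0.559,  0.231]), 'eef_rot': array([[ 0.446, -0.895, -0.001],
       [-0.895, -0.446,  0.001],
       [-0.002,  0.   , -1.   ]]), 'wrist_force': array([-0.788, -0.205,  0.165]), 'moment': array([-0.013,  0.009, -0.002]), 'finger_gap': np.float64(0.998)}
scene 370.0943726860372 257.0089170727102 190.01249127725765 [[-0.846 -0.245  0.474  0.152]
 [-0.534  0.394 -0.748  0.677]
 [-0.003 -0.886 -0.464  0.485]
 [ 0.     0.     0.     1.   ]]
top 371.0403570898015 258.06907365977315 189.4489342019247 [[-0.012 -0.994  0.113  0.444]
 [-1.     0.009 -0.025  0.049]
 [ 0.024 -0.113 -0.993  0.956]
 [ 0.     0.     0.     1.   ]]
```

View pics/scene0.png

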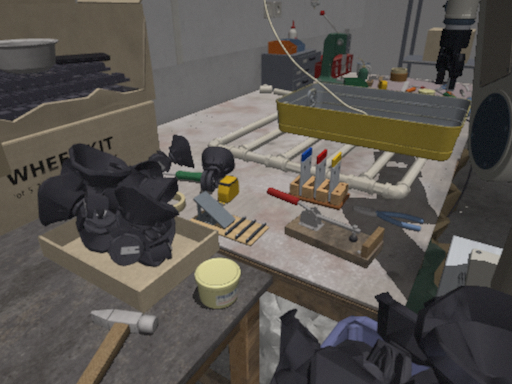

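View pics/top0.png

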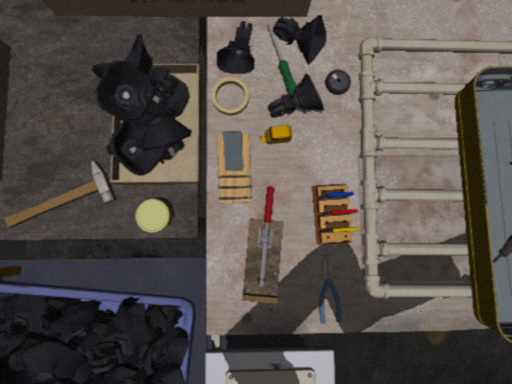

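```bash
cat > h.py <<'E'
import numpy as np, cv2
def cloud(d):
    h,w=d["range_z"].shape; u,v=np.meshgrid(np.arange(w),np.arange(h)); z=d["range_z"]
    P=np.stack([(u-d["cx"])/d["fx"]*z,(v-d["cy"])/d["fy"]*z,z],-1)
    T=d["world_from_camera"]; W=P@T[:3,:3].T+T[:3,3]; W[z==0]=np.nan; return W
E
python3 - <<'E'
from h import *
d=dict(np.load("top0.npz")); W=cloud(d); img=d["img"]
def show(u0,u1,v0,v1,f,name):
    c=cv2.resize(img[v0:v1,u0:u1,::-1],None,fx=f,fy=f,interpolation=cv2.INTER_CUBIC)
    z=np.nan_to_num(W[v0:v1,u0:u1,2]); z=np.clip(z/0.14*255,0,255).astype(np.uint8)
    z=cv2.applyColorMap(cv2.resize(z,None,fx=f,fy=f,interpolation=cv2.INTER_NEAREST),cv2.COLORMAP_JET)
    cv2.imwrite(name,np.hstack([c,z]))
show(205,305,120,210,4,"pics/tray.png"); show(300,380,170,260,5,"pics/rack.png")
for (u,v) in [(234,135),(234,150),(234,165),(234,172),(234,176),(234,181),(234,186),(234,190),(234,195),(234,200),(234,207),(335,195),(336,212),(340,231),(325,204),(325,223),(264,230),(264,250),(268,200),(278,133),(152,215),(368,200)]: print(u,v,np.round(W[v,u],4))
E
```

```text
234 135 [0.6819 0.0842 0.0615]
234 150 [0.6483 0.0851 0.0433]
234 165 [0.6148 0.0862 0.0181]
234 172 [0.5989 0.0869 0.0046]
234 176 [0.5873 0.0866 0.012 ]
234 181 [0.5748 0.0868 0.0084]
234 186 [0.5615 0.0868 0.0117]
234 190 [0.552  0.0871 0.0043]
234 195 [0.5388 0.0871 0.0067]
234 200 [0.5259 0.0871 0.0065]
234 207 [ 0.5085  0.0875 -0.0017]
335 195 [ 0.5246 -0.1453  0.1273]
336 212 [ 0.4861 -0.1454  0.1304]
340 231 [ 0.4438 -0.153   0.1297]
325 204 [ 0.5108 -0.1399  0.0406]
325 223 [ 0.4638 -0.1384  0.0401]
264 230 [0.4485 0.0121 0.0276]
264 250 [0.4007 0.0139 0.0567]
268 200 [0.5189 0.0036 0.0789]
278 133 [ 0.6876 -0.0249  0.0571]
152 215 [0.4875 0.2825 0.0555]
368 200 [ 0.5199 -0.2488  0.0378]
```

Run:
```python
from h import *
# plates top edges by colour
d=dict(np.load("top0.npz")); W=cloud(d); hsv=cv2.cvtColor(d["img"],cv2.COLOR_RGB2HSV)
reg=np.zeros(hsv.shape[:2],bool); reg[175:250,310:365]=1
for n,(a,b) in dict(red=(170,8),yellow=(22,34),blue=(105,125)).items():
    h=hsv[...,0].astype(int); m=((h>=a)&(h<=b)) if a<b else ((h>=a)|(h<=b))
    m&=reg&(hsv[...,1]>120)&(hsv[...,2]>60)&(W[...,2]>0.11)&(W[...,2]<.14)
    P=W[m]; top=P
    c,sz,an=cv2.minAreaRect((P[:,:2]*1000).astype(np.float32))
    print(n,len(P),np.round(P.mean(0),4),np.round(np.percentile(P[:,2],[5,50,95]),4),np.round(c,1),np.round(sz,1),round(an,1))
m=reg&(W[...,2]>.034)&(W[...,2]<.046); P=W[m]
print("rack",len(P),cv2.minAreaRect((P[:,:2]*1000).astype(np.float32)))
reg[:]=0; reg[125:210,214:256]=1
m=reg&(W[...,2]>.004)&(W[...,2]<.05);P=W[m]; print("tray",len(P),cv2.minAreaRect((P[:,:2]*1000).astype(np.float32)))
```

```text
red 99 [ 0.4874 -0.1634  0.1268] [0.1174 0.1279 0.1304] [ 487.8 -165.1] [ 7.9 58.1] 2.9
yellow 91 [ 0.4477 -0.1642  0.1276] [0.125  0.1278 0.1302] [ 447.9 -166.4] [ 7.7 58.4] 2.7
blue 97 [ 0.5268 -0.1552  0.1269] [0.1209 0.1273 0.1305] [ 527.3 -157.1] [ 7.9 57.5] 3.3
rack 1291 ((493.47161865234375, -185.6398468017578), (148.87661743164062, 120.4237060546875), 2.9077820777893066)
tray 1905 ((610.3321533203125, 87.37799072265625), (210.74217224121094, 97.25746154785156), 0.06960640847682953)
```

View pics/tray.png

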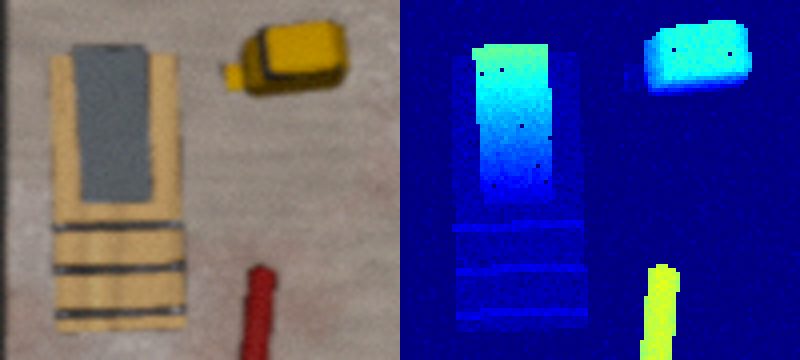

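View pics/rack.png

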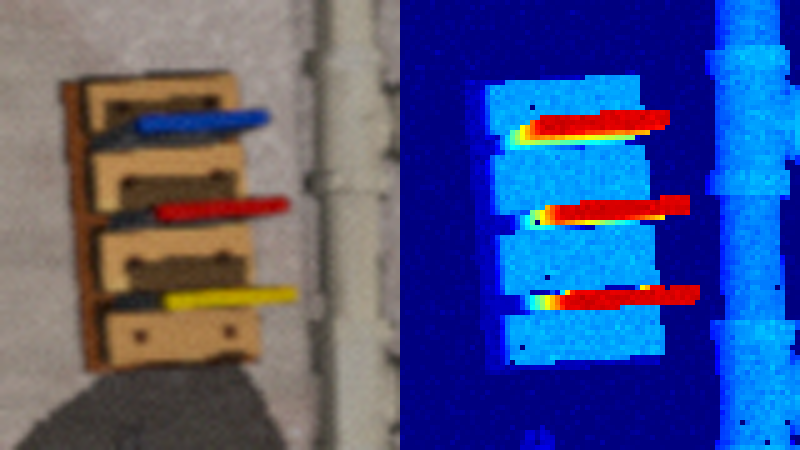

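```bash
cat >> h.py <<'E'
def ray(d,u,v,z):
    T=d["world_from_camera"]; r=T[:3,:3]@np.array([(u-d["cx"])/d["fx"],(v-d["cy"])/d["fy"],1]); o=T[:3,3]
    return o+r*(z-o[2])/r[2]
E
python3 - <<'E'
from h import *
d=dict(np.load("top0.npz"))
f=lambda a,z:ray(d,a[0]/4+205-.375,a[1]/4+120-.375,z)
L={"farL":((51,54),.006),"farR":((180,54),.006),"nearL":((57,330),.006),"nearR":((186,328),.006),
"r1L":((53,226),.0135),"r1R":((182,223),.0135),"r2L":((55,269.5),.0135),"r2R":((184,267),.0135),"r3L":((57,314),.0135),"r3R":((186,310),.0135),
"bbL":((82,201),.008),"bbR":((151,200),.008)}
Q={k:f(*v) for k,v in L.items()}
for k,v in Q.items(): print(k,np.round(v,4))
# fit rigid 2D: tray coords
M={"farL":(-89,-42),"farR":(-89,42),"nearL":(93,-42),"nearR":(93,42),"r1L":(26,-42),"r1R":(26,42),"r2L":(54,-42),"r2R":(54,42),"r3L":(82,-42),"r3R":(82,42)}
A=np.array([M[k] for k in M])/1e3;B=np.array([Q[k][:2] for k in M])
ca,cb=A.mean(0),B.mean(0);H=(A-ca).T@(B-cb);U,S,V=np.linalg.svd(H);R=V.T@np.diag([1,np.linalg.det(V.T@U.T)])@U.T;t=cb-R@ca
print("R",np.round(R,4),"t",np.round(t,4),"yaw err of +x from -X",np.arctan2(-R[1,0],-R[0,0]))
print("res mm",np.round((B-(A@R.T+t))*1e3,1))
W=cloud(d)
reg=W[128:172,222:244].reshape(-1,3); reg=reg[(reg[:,2]>.012)&(reg[:,2]<.08)]
x=((reg[:,:2]-t)@R); ok=(abs(x[:,1])<.02)
print("slope fit", np.polyfit(x[ok,0],reg[ok,2],1), x[ok].min(0),x[ok].max(0),reg[ok,2].max())
E
```

```text
farL [0.7019 0.1297 0.006 ]
farR [0.7015 0.0454 0.006 ]
nearL [0.5209 0.1259 0.006 ]
nearR [0.5214 0.0433 0.006 ]
r1L [0.5871 0.1278 0.0135]
r1R [0.5883 0.0452 0.0135]
r2L [0.559  0.1265 0.0135]
r2R [0.5599 0.0442 0.0135]
r3L [0.5305 0.1253 0.0135]
r3R [0.5323 0.0432 0.0135]
bbL [0.6041 0.1096 0.008 ]
bbR [0.6044 0.0651 0.008 ]
R [[-0.9999  0.0154]
 [-0.0154 -0.9999]] t [0.6135 0.0862] yaw err of +x from -X 0.015379984230156213
res mm [[ 0.1  0.2]
 [-1.7 -0.1]
 [ 1.1 -0.9]
 [ 0.2  0.5]
 [ 0.3  0. ]
 [ 0.2  1.4]
 [ 0.2 -0.8]
 [-0.2  0.9]
 [-0.3 -1.6]
 [ 0.1  0.3]]
slope fit [-0.62124833  0.01850011] [-0.07870827 -0.01996323] [0.01130295 0.01991438] 0.06790494894785792
```

```bash
cat >> h.py <<'E'
from scipy.spatial.transform import Rotation as Ro
PSI=0.051; TY=0.0154; TT=np.array([.6135,.0862])
def orient(yaw,ang):  # ang: forward tilt of tool from down
    f=np.array([np.cos(yaw),np.sin(yaw),0]); l=np.array([-f[1],f[0],0]); Z=np.array([0,0,1.])
    x=-l; z=np.sin(ang)*f-np.cos(ang)*Z; return np.stack([x,np.cross(z,x),z],1)
def rows(s,p,R,n):
    R0=s["eef_rot"]; rv=Ro.from_matrix(R0.T@R).as_rotvec(); dp=R0.T@(np.array(p)-s["tcp_pos"])
    S=sum(Ro.from_rotvec(rv*k/n).as_matrix() for k in range(n)); sh=np.linalg.solve(S,dp)
    print("n",n,"rv",np.round(rv/n,4),"sh",np.round(sh,4),"|rv|",round(np.linalg.norm(rv/n),3),"|sh|",round(np.linalg.norm(sh),4))
def st(s): print("t",round(float(s["time"]),2),"p",np.round(s["tcp_pos"],4),"F",np.round(s["wrist_force"],1),"gap",round(float(s["finger_gap"]),3),"q",np.round(s["joints"],2))
E
python3 - <<'E'
from h import *; from cell import *
d=dict(np.load("top0.npz")); W=cloud(d)
m=(W[...,1]<-.2)&(W[...,0]<.75); print(np.nanpercentile(W[m][:,2],[50,90,99,100]))
m=(W[...,1]<-.1)&(W[...,0]<.7)&(W[...,2]>.06); print(W[m].min(0),W[m].max(0))
s=sense(); st(s); R=orient(PSI,.5)
g=np.array([.488,-.165,.103]); tcp=g+.020*R[:,2]; print(tcp)
rows(s,tcp+[0,0,.12],R,16)
E
```

```text
[0.00097605 0.06870093 0.152161   0.1572604 ]
[ 0.20504244 -0.58806337  0.06000649] [ 0.69995984 -0.12819794  0.1572604 ]
t 0.1 p [ 0.2789 -0.5588  0.2306] F [ 1.2 -1.1  0.3] gap 0.998 q [-1.13  0.42  1.63  0.    1.09 -0.02]
[ 0.49757604 -0.1645112   0.08544835]
n 16 rv [0.0308 0.0065 0.0252] sh [-0.0203 -0.0193  0.0059] |rv| 0.04 |sh| 0.0286
```

Request:
step_arm(rows=[[[0.031,0.0065,0.025,-0.02,-0.0193,0.006,100],[0.031,0.0065,0.025,-0.02,-0.0193,0.006,100],[0.031,0.0065,0.025,-0.02,-0.0193,0.006,100],[0.031,0.0065,0.025,-0.02,-0.0193,0.006,100],[0.031,0.0065,0.025,-0.02,-0.0193,0.006,100],[0.031,0.0065,0.025,-0.02,-0.0193,0.006,100],[0.031,0.0065,0.025,-0.02,-0.0193,0.006,100],[0.031,0.0065,0.025,-0.02,-0.0193,0.006,100],[0.031,0.0065,0.025,-0.02,-0.0193,0.006,100],[0.031,0.0065,0.025,-0.02,-0.0193,0.006,100],[0.031,0.0065,0.025,-0.02,-0.0193,0.006,100],[0.031,0.0065,0.025,-0.02,-0.0193,0.006,100],[0.031,0.0065,0.025,-0.02,-0.0193,0.006,100],[0.031,0.0065,0.025,-0.02,-0.0193,0.006,100],[0.031,0.0065,0.025,-0.02,-0.0193,0.006,100],[0.031,0.0065,0.025,-0.02,-0.0193,0.006,100]]])

```text
time: 1.7
tcp_pos: [0.5059, -0.156, 0.2021]
eef_rot: [[0.031, -0.87, 0.492], [-0.999, -0.021, 0.025], [-0.011, -0.493, -0.87]]
wrist_force: [0.2, 0.4, 0.5]
finger_gap: 0.999
```

Run:
```python
from h import *; from cell import *
s=sense(); st(s); R=orient(PSI,.5)
g=np.array([.488,-.165,.103]); tcp=g+.020*R[:,2]
rows(s,tcp+[0,0,.05],R,6)
d=get_image("wrist"); cv2.imwrite("pics/w1.png",d["img"][:,:,::-1]); np.savez("w1.npz",**d)
```

```text
t 1.7 p [ 0.5059 -0.156   0.2021] F [0.2 0.4 0.5] gap 0.999 q [-0.46  0.2   2.17  0.67  0.4   0.51]
n 6 rv [-0.0026  0.     -0.0038] sh [0.0014 0.0067 0.009 ] |rv| 0.005 |sh| 0.0113
```

View pics/w1.png

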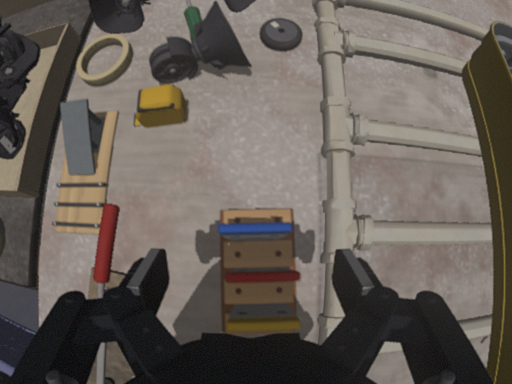

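```bash
cat >> h.py <<'E'
def cloudw(d):
    h,w=d["range_z"].shape; u,v=np.meshgrid(np.arange(w),np.arange(h)); z=d["range_z"]
    a=(u-d["cx"])/d["fx"]; b=(v-d["cy"])/d["fy"]; r=np.hypot(a,b)+1e-9; k=np.tan(np.minimum(r,1.5))/r
    P=np.stack([a*k*z,b*k*z,z],-1); T=d["world_from_camera"]; W=P@T[:3,:3].T+T[:3,3]; W[z==0]=np.nan; return W
HUE=dict(red=(170,8),yellow=(22,34),blue=(105,125))
def band(d,W,n,lo,hi,box=None):
    hsv=cv2.cvtColor(d["img"],cv2.COLOR_RGB2HSV); h=hsv[...,0].astype(int); a,b=HUE[n]
    m=((h>=a)&(h<=b)) if a<b else ((h>=a)|(h<=b))
    m&=(hsv[...,1]>110)&(hsv[...,2]>50)&(W[...,2]>lo)&(W[...,2]<hi)
    if box: m&=(W[...,0]>box[0])&(W[...,0]<box[1])&(W[...,1]>box[2])&(W[...,1]<box[3])
    return W[m]
E
python3 - <<'E'
from h import *
d=dict(np.load("w1.npz")); W=cloudw(d)
for n in HUE:
    P=band(d,W,n,.08,.15,(.42,.56,-.25,-.08)); T=P[P[:,2]>np.percentile(P[:,2],90)-.006]
    print(n,len(P),np.round(np.percentile(P[:,2],[5,50,95]),4),cv2.minAreaRect((T[:,:2]*1000).astype(np.float32)), np.round(np.percentile(T,[2,98],axis=0),4).tolist())
E
```

```text
red 697 [0.1215 0.1287 0.1299] ((488.83648681640625, -164.09011840820312), (7.2167768478393555, 57.41730499267578), 2.5516726970672607) [[0.4847, -0.1916, 0.1265], [0.4926, -0.1366, 0.1302]]
yellow 628 [0.1126 0.1284 0.1299] ((449.2079162597656, -166.0982666015625), (6.745153427124023, 57.35926055908203), 2.8612194061279297) [[0.4458, -0.1932, 0.1249], [0.4532, -0.139, 0.1303]]
blue 657 [0.1276 0.1288 0.13  ] ((528.0972290039062, -157.39532470703125), (7.7007341384887695, 58.24739074707031), 2.977609157562256) [[0.5236, -0.1847, 0.1271], [0.5318, -0.1294, 0.1303]]
```

Request:
step_arm(rows=[[[-0.0026,0,-0.0038,0.0014,0.0067,0.009,100],[-0.0026,0,-0.0038,0.0014,0.0067,0.009,100],[-0.0026,0,-0.0038,0.0014,0.0067,0.009,100],[-0.0026,0,-0.0038,0.0014,0.0067,0.009,100],[-0.0026,0,-0.0038,0.0014,0.0067,0.009,100],[-0.0026,0,-0.0038,0.0014,0.0067,0.009,100]]])

```text
time: 2.35
tcp_pos: [0.4997, -0.1597, 0.1343]
eef_rot: [[0.057, -0.875, 0.481], [-0.998, -0.05, 0.028], [0.0, -0.482, -0.876]]
wrist_force: [0.2, -0.3, -0.3]
finger_gap: 0.995
```

Run:
```python
from h import *; from cell import *
s=sense(); st(s); R=orient(.049,.5)
g=np.array([.4885,-.1645,.103]); tcp=g+.020*R[:,2]
rows(s,tcp,R,7)
```

```text
t 2.35 p [ 0.4997 -0.1597  0.1343] F [ 0.2 -0.3 -0.3] gap 0.995 q [-0.47  0.34  2.21  1.04  0.29  0.08]
n 7 rv [-0.0004  0.0006  0.0011] sh [0.0006 0.0036 0.006 ] |rv| 0.001 |sh| 0.007
```

Run:
```python
from h import *; from cell import *
s=sense(); R=orient(.049,.42)
g=np.array([.4885,-.1645,.103]); tcp=g+.020*R[:,2]
rows(s,tcp,R,7)
```

```text
n 7 rv [-0.0118  0.0005  0.0011] sh [0.0006 0.0036 0.0061] |rv| 0.012 |sh| 0.0071
```

Request:
step_arm(rows=[[[-0.0118,0.0005,0.001,0.0006,0.0036,0.006,100],[-0.0118,0.0005,0.001,0.0006,0.0036,0.006,100],[-0.0118,0.0005,0.001,0.0006,0.0036,0.006,100],[-0.0118,0.0005,0.001,0.0006,0.0036,0.006,100],[-0.0118,0.0005,0.001,0.0006,0.0036,0.006,100],[-0.0118,0.0005,0.001,0.0006,0.0036,0.006,100],[-0.0118,0.0005,0.001,0.0006,0.0036,0.006,100]]])

```text
time: 3.05
tcp_pos: [0.4961, -0.1645, 0.0818]
eef_rot: [[0.049, -0.915, 0.401], [-0.999, -0.045, 0.02], [-0.0, -0.401, -0.916]]
wrist_force: [-0.1, 0.2, -0.5]
finger_gap: 1.003
```

Run:
```python
from h import *; from cell import *
s=sense(); st(s); R=orient(.049,.42)
g=np.array([.4885,-.1645,.103]); tcp=g+.020*R[:,2]
rows(s,tcp,R,1)
d=get_image("wrist"); cv2.imwrite("pics/w2.png",d["img"][:,:,::-1])
```

```text
t 3.05 p [ 0.4961 -0.1645  0.0818] F [-0.1  0.2 -0.5] gap 1.003 q [-0.45  0.45  2.19  0.96  0.24  0.16]
n 1 rv [ 0.007   0.     -0.0003] sh [-0.0003 -0.0017 -0.0024] |rv| 0.007 |sh| 0.003
```

View pics/w2.png

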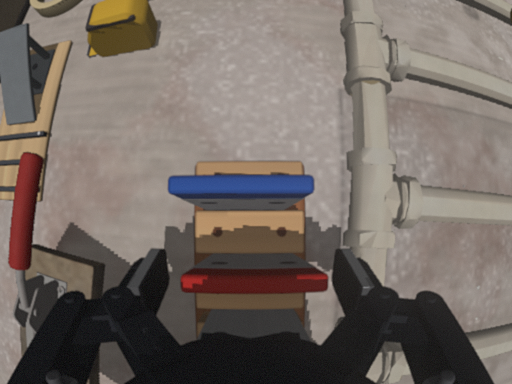

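Request:
step_arm(rows=[[[0.007,0,0,0,-0.0017,-0.0024,60],[0,0,0,0,0,0,60],[0,0,0,0,0,0,60],[0,0,0,0,0,0,60],[0,0,0,0,0,0,60],[0,0,0,0,0,0,60]]], grip_force=60)

```text
time: 3.7
tcp_pos: [0.496, -0.1642, 0.0841]
eef_rot: [[0.049, -0.913, 0.406], [-0.999, -0.044, 0.02], [-0.001, -0.407, -0.914]]
wrist_force: [1.0, 0.7, -2.9]
finger_gap: 0.694
```

Run:
```python
from h import *; from cell import *
s=sense(); st(s)
rows(s,s["tcp_pos"]+[0,0,.14],s["eef_rot"],12)
```

```text
t 3.7 p [ 0.496  -0.1642  0.0841] F [ 1.   0.7 -2.9] gap 0.694 q [-0.46  0.45  2.19  0.98  0.24  0.14]
n 12 rv [0. 0. 0.] sh [-0.     -0.0047 -0.0107] |rv| 0.0 |sh| 0.0117
```

Request:
step_arm(rows=[[[0,0,0,0,-0.002,-0.0045,40],[0,0,0,0,-0.0047,-0.0107,40],[0,0,0,0,-0.0047,-0.0107,40],[0,0,0,0,-0.0047,-0.0107,40],[0,0,0,0,-0.0047,-0.0107,40],[0,0,0,0,-0.0047,-0.0107,40],[0,0,0,0,-0.0047,-0.0107,40],[0,0,0,0,-0.0047,-0.0107,40],[0,0,0,0,-0.0047,-0.0107,40],[0,0,0,0,-0.0047,-0.0107,40],[0,0,0,0,-0.0047,-0.0107,40],[0,0,0,0,-0.0047,-0.0107,40],[0,0,0,0,-0.0047,-0.0107,40]]])

```text
time: 5.0
tcp_pos: [0.4918, -0.1628, 0.2316]
eef_rot: [[0.049, -0.916, 0.397], [-0.999, -0.043, 0.024], [-0.005, -0.398, -0.917]]
wrist_force: [-0.4, 0.1, -2.7]
finger_gap: 0.692
```

```bash
cat >> h.py <<'E'
G_A=.42  # tool angle from plate axis (plate upright)
def place(foot_x,tilt,s,cz,a=G_A,back=.020,y=0.):
    """target TCP for plate foot origin (tray x, height of mid foot), tilt from level; s=grasp distance from foot"""
    f=np.array([np.cos(TY),np.sin(TY),0]); l=np.array([-f[1],f[0],0]); Z=np.array([0,0,1.])
    foot=np.r_[TT,0]-f*foot_x+l*y+Z*cz
    ax=np.cos(tilt)*f+np.sin(tilt)*Z
    R=orient(TY,a-(np.pi/2-tilt)); return foot+s*ax+back*R[:,2],R
E
python3 - <<'E'
from h import *; from cell import *
s=sense(); st(s)
d=get_image("wrist"); cv2.imwrite("pics/w3.png",d["img"][:,:,::-1]); np.savez("w3.npz",**d)
d=get_image("scene"); cv2.imwrite("pics/s3.png",d["img"][:,:,::-1])
d=get_image("top"); cv2.imwrite("pics/t3.png",d["img"][:,:,::-1]); np.savez("t3.npz",**d)
p,R=place(.019,np.radians(33),.095,.012); print(p,R)
rows(s,p+[0,0,.08],R,20)
E
```

```text
t 5.0 p [ 0.4918 -0.1628  0.2316] F [-0.4  0.1 -2.7] gap 0.692 q [-0.46  0.14  2.1   0.37  0.57  0.78]
[0.66329383 0.08696689 0.0469551 ] [[ 0.01539939 -0.83918105 -0.54363409]
 [-0.99988142 -0.01292441 -0.00837263]
 [-0.          0.54369856 -0.83928057]]
n 20 rv [-0.0492  0.0001  0.0017] sh [-0.0122 -0.0097  0.005 ] |rv| 0.049 |sh| 0.0163
```

View pics/s3.png

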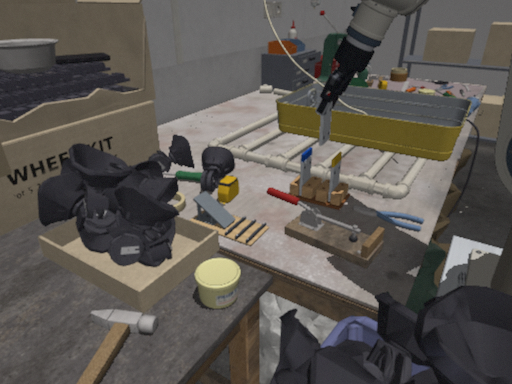

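View pics/w3.png

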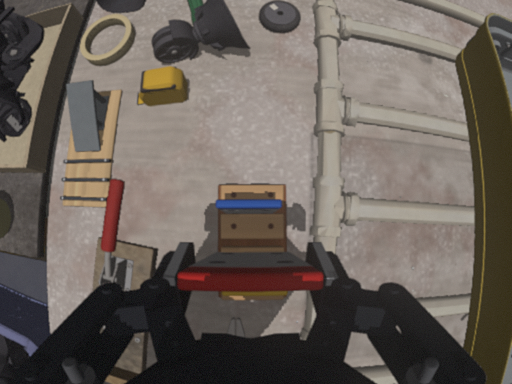

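Request:
step_arm(rows=[[[-0.049,0,0.0017,-0.012,-0.0097,0.005,40],[-0.049,0,0.0017,-0.012,-0.0097,0.005,40],[-0.049,0,0.0017,-0.012,-0.0097,0.005,40],[-0.049,0,0.0017,-0.012,-0.0097,0.005,40],[-0.049,0,0.0017,-0.012,-0.0097,0.005,40],[-0.049,0,0.0017,-0.012,-0.0097,0.005,40],[-0.049,0,0.0017,-0.012,-0.0097,0.005,40],[-0.049,0,0.0017,-0.012,-0.0097,0.005,40],[-0.049,0,0.0017,-0.012,-0.0097,0.005,40],[-0.049,0,0.0017,-0.012,-0.0097,0.005,40],[-0.049,0,0.0017,-0.012,-0.0097,0.005,40],[-0.049,0,0.0017,-0.012,-0.0097,0.005,40],[-0.049,0,0.0017,-0.012,-0.0097,0.005,40],[-0.049,0,0.0017,-0.012,-0.0097,0.005,40],[-0.049,0,0.0017,-0.012,-0.0097,0.005,40],[-0.049,0,0.0017,-0.012,-0.0097,0.005,40],[-0.049,0,0.0017,-0.012,-0.0097,0.005,40],[-0.049,0,0.0017,-0.012,-0.0097,0.005,40],[-0.049,0,0.0017,-0.012,-0.0097,0.005,40],[-0.049,0,0.0017,-0.012,-0.0097,0.005,40]]])

```text
time: 7.15
tcp_pos: [0.6587, 0.0961, 0.0956]
eef_rot: [[0.014, -0.808, -0.588], [-1.0, -0.017, -0.001], [-0.009, 0.588, -0.809]]
wrist_force: [-0.5, 0.4, -2.0]
finger_gap: 0.694
```

Run:
```python
from h import *; from cell import *
s=sense(); st(s)
for n in ["wrist","scene","top"]:
    d=get_image(n); cv2.imwrite(f"pics/{n}4.png",d["img"][:,:,::-1]); np.savez(f"{n}4.npz",**d)
p,R=place(.019,np.radians(33),.095,.012)
rows(s,p+[0,0,.03],R,5)
```

```text
t 7.15 p [0.6587 0.0961 0.0956] F [-0.5  0.4 -2. ] gap 0.694 q [0.1  0.94 1.14 0.06 1.69 1.64]
n 5 rv [0.0108 0.0017 0.0009] sh [ 0.0019 -0.0028  0.0025] |rv| 0.011 |sh| 0.0043
```

View pics/scene4.png

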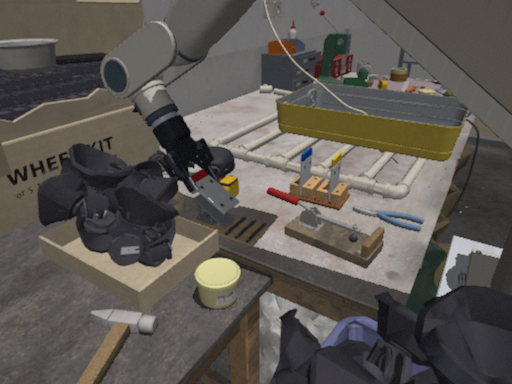

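View pics/top4.png

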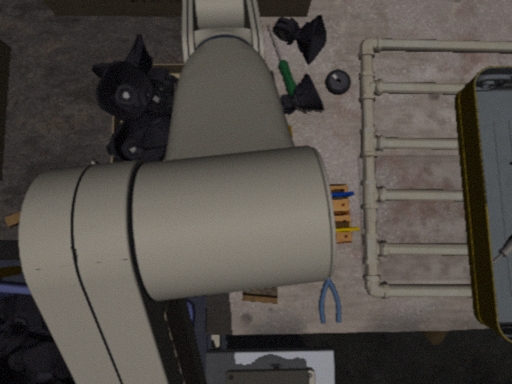

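View pics/wrist4.png

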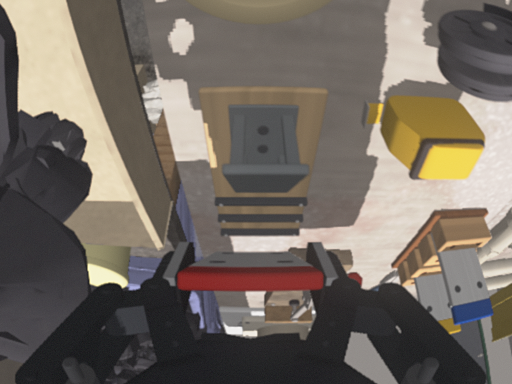

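```bash
cat >> h.py <<'E'
def platefit(d,p,R,s=.095,back=.02,a=G_A,verbose=1):
    """points near the predicted held plate; returns predicted frame and measured deviations"""
    W=cloud(d).reshape(-1,3); W=W[~np.isnan(W[:,0])]
    # plate axes from tool: z_plate (foot->head), tool z at angle a from -z_plate
    # tool: x=-l, y=z x x ; in tool y-z plane: plate axis = -(cos a z) + sin a*? 
    zt=R[:,2]; x=R[:,0]; Rp=Ro.from_rotvec(x*(-a)).as_matrix(); ax=-(Rp@zt); 
    n=np.cross(-x,ax); 
    if n[2]<0: n=-n
    foot=p-back*zt-s*ax
    L=(W-foot)@np.stack([n,-x,ax],1)
    m=(abs(L[:,0])<.025)&(abs(L[:,1])<.04)&(L[:,2]>-.02)&(L[:,2]<.13)
    return L[m],ax,n,foot
E
python3 - <<'E'
from h import *; from cell import *
s=sense(); d=dict(np.load("scene4.npz"))
L,ax,n,foot=platefit(d,s["tcp_pos"],s["eef_rot"]); print("ax",np.round(ax,3),"tilt",np.degrees(np.arcsin(ax[2])),"foot",np.round(foot,4),len(L))
m=(abs(L[:,0]-.004)<.012)&(L[:,2]<.07)&(abs(L[:,1])<.026)
for _ in range(4):
    A=np.c_[L[m][:,1:],np.ones(m.sum())]; c=np.linalg.lstsq(A,L[m][:,0],rcond=None)[0]; r=L[:,0]-np.c_[L[:,1:],np.ones(len(L))]@c; m=(abs(r)<.003)&(L[:,2]<.075)
print("plane",c,m.sum()); q=L[(abs(r)<.0025)]
print(np.round(np.percentile(q,[0.5,2,50,98,99.5],axis=0),4))
E
```

```text
ax [0.867 0.009 0.498] tilt 29.859214105832095 foot [0.5872 0.0952 0.0631] 1209
plane [ 0.00289191 -0.00444441  0.00173588] 625
[[-0.0009 -0.0305 -0.001 ]
 [-0.0007 -0.0279  0.0004]
 [ 0.0015  0.0025  0.0561]
 [ 0.0033  0.033   0.1158]
 [ 0.0037  0.0388  0.124 ]]
```

Run:
```python
from h import *; from cell import *
s=sense(); p,R=place(.0185,np.radians(33),.095,.0115)
print(p); rows(s,p+[0,0,.012],R,8)
```

```text
[0.66379377 0.08697459 0.0464551 ]
n 8 rv [0.0068 0.0009 0.0006] sh [ 0.0012 -0.0031  0.0033] |rv| 0.007 |sh| 0.0047
```

Request:
step_arm(rows=[[[0.0068,0.0009,0.0006,0.0012,-0.0031,0.0033,40],[0.0068,0.0009,0.0006,0.0012,-0.0031,0.0033,40],[0.0068,0.0009,0.0006,0.0012,-0.0031,0.0033,40],[0.0068,0.0009,0.0006,0.0012,-0.0031,0.0033,40],[0.0068,0.0009,0.0006,0.0012,-0.0031,0.0033,40],[0.0068,0.0009,0.0006,0.0012,-0.0031,0.0033,40],[0.0068,0.0009,0.0006,0.0012,-0.0031,0.0033,40],[0,0,0,0,0,0,40]]])

```text
time: 8.1
tcp_pos: [0.6631, 0.0844, 0.063]
eef_rot: [[0.013, -0.841, -0.541], [-1.0, -0.012, -0.006], [-0.001, 0.541, -0.841]]
wrist_force: [-0.2, -0.2, -1.8]
finger_gap: 0.693
```

Run:
```python
from h import *; from cell import *
s=sense(); st(s); p,R=place(.0185,np.radians(33),.095,.0115)
rows(s,p+[0,0,.003],R,6)
d=get_image("scene"); cv2.imwrite("pics/s5.png",cv2.resize(d["img"][140:280,120:320,::-1],None,fx=4,fy=4)); np.savez("s5.npz",**d)
```

```text
t 8.1 p [0.6631 0.0844 0.063 ] F [-0.2 -0.2 -1.8] gap 0.693 q [0.09 0.95 1.17 0.04 1.58 1.64]
n 6 rv [-0.0005  0.0003 -0.0002] sh [-0.0004 -0.0013  0.0018] |rv| 0.001 |sh| 0.0023
```

View pics/s5.png

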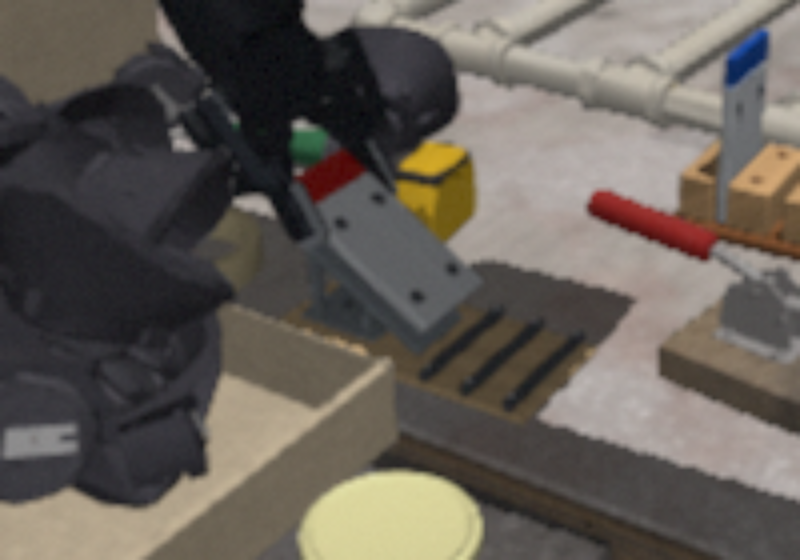

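Request:
step_arm(rows=[[[0,0,0,0,-0.0013,0.0018,40],[0,0,0,0,-0.0013,0.0018,40],[0,0,0,0,-0.0013,0.0018,40],[0,0,0,0,-0.0013,0.0018,40],[0,0,0,0,-0.0013,0.0018,40],[0,0,0,0,0,0,40]]])

```text
time: 8.75
tcp_pos: [0.6641, 0.085, 0.0513]
eef_rot: [[0.014, -0.841, -0.541], [-1.0, -0.012, -0.006], [-0.001, 0.541, -0.841]]
wrist_force: [-1.0, 0.4, -2.2]
finger_gap: 0.69
```

```bash
cat >> h.py <<'E'
def fit(s,d,ymax=.026,zmax=.07):
    L,ax,n,foot=platefit(d,s["tcp_pos"],s["eef_rot"])
    m=(abs(L[:,0]-.003)<.01)&(L[:,2]<zmax)&(L[:,2]>.005)&(abs(L[:,1])<ymax)
    for _ in range(4):
        A=np.c_[L[m][:,1:],np.ones(m.sum())]; c=np.linalg.lstsq(A,L[m][:,0],rcond=None)[0]; r=L[:,0]-np.c_[L[:,1:],np.ones(len(L))]@c; m=(abs(r)<.003)&(L[:,2]<zmax)
    f=np.array([np.cos(TY),np.sin(TY),0])
    print("tilt pred",round(np.degrees(np.arcsin(ax[2])),2),"plane",np.round(c,4),"N",m.sum(),"foot: tray x",round((np.r_[TT,0]-foot)@f,4),"z",round(foot[2],4), "z-range",np.round(np.percentile(L[abs(r)<.0025][:,2],[1,99]),4),"y",np.round(np.percentile(L[abs(r)<.0025][:,1],[2,98]),4))
E
python3 - <<'E'
from h import *; from cell import *
s=sense(); st(s); p,R=place(.0185,np.radians(33),.095,.0115)
rows(s,p,R,2)
d=get_image("scene"); np.savez("s6.npz",**d); fit(s,d)
cv2.imwrite("pics/s6.png",cv2.resize(d["img"][160:250,160:280,::-1],None,fx=6,fy=6))
E
```

```text
t 8.75 p [0.6641 0.085  0.0513] F [-1.   0.4 -2.2] gap 0.69 q [0.09 0.97 1.17 0.04 1.57 1.63]
n 2 rv [-0.0018  0.001  -0.0003] sh [-0.001  -0.0012  0.0021] |rv| 0.002 |sh| 0.0026
tilt pred 33.2 plane [0.0029 0.0106 0.0031] N 627 foot: tray x 0.0181 z 0.0161 z-range [-0.0141  0.1187] y [-0.0302  0.0328]
```

View pics/s6.png

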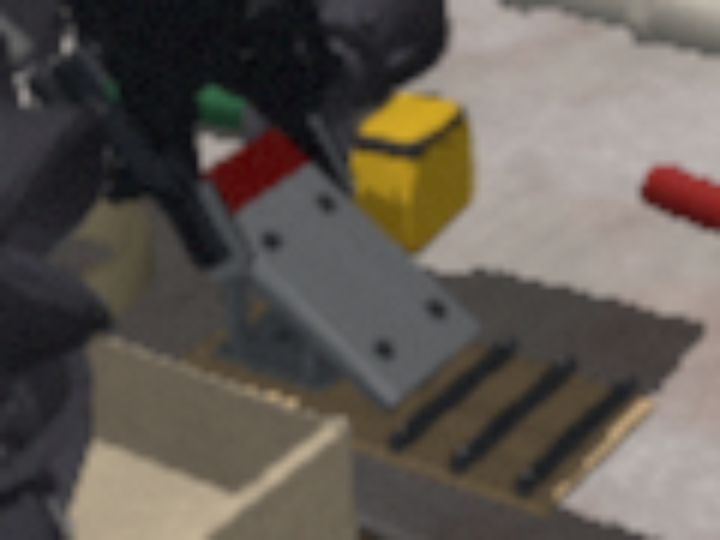

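Request:
step_arm(rows=[[[0,0,0,-0.0005,-0.0011,0.0017,40],[0,0,0,-0.0005,-0.0011,0.0017,40],[0,0,0,0,0,0,40]]])

```text
time: 9.1
tcp_pos: [0.6643, 0.0861, 0.0473]
eef_rot: [[0.014, -0.841, -0.54], [-1.0, -0.012, -0.006], [-0.001, 0.54, -0.841]]
wrist_force: [0.6, 0.8, -2.0]
finger_gap: 0.69
```

Run:
```python
from h import *; from cell import *
s=sense(); st(s); 
d=get_image("scene"); np.savez("s6.npz",**d); fit(s,d)
```

```text
t 9.1 p [0.6643 0.0861 0.0473] F [ 0.6  0.8 -2. ] gap 0.69 q [0.09 0.97 1.17 0.04 1.57 1.64]
tilt pred 33.22 plane [-0.001  -0.0021  0.0037] N 678 foot: tray x 0.0179 z 0.012 z-range [-0.019   0.1183] y [-0.0317  0.0337]
```

Request:
step_arm(rows=[[[0,0,0,0,-0.0005,0.0008,40],[0,0,0,0,-0.0005,0.0008,40],[0,0,0,0,0,0,40]]])

```text
time: 9.45
tcp_pos: [0.6643, 0.0861, 0.0463]
eef_rot: [[0.014, -0.841, -0.541], [-1.0, -0.012, -0.006], [-0.001, 0.541, -0.841]]
wrist_force: [-1.3, 0.1, -0.9]
finger_gap: 0.694
```

Run:
```python
from h import *; from cell import *
s=sense(); st(s); 
d=get_image("scene"); np.savez("s6.npz",**d); fit(s,d)
```

```text
t 9.45 p [0.6643 0.0861 0.0463] F [-1.3  0.1 -0.9] gap 0.694 q [0.09 0.98 1.17 0.04 1.57 1.64]
tilt pred 33.19 plane [-0.0011 -0.0069  0.0042] N 678 foot: tray x 0.0179 z 0.0112 z-range [-0.0189  0.1182] y [-0.0311  0.0335]
```

Request:
step_arm(rows=[[[0,0,0,0,0,0,75],[0,0,0,0,0,0,85],[0,0,0,0,0,0,100],[0,0,0,0,0,0,100],[0,0,0,0,0,0,100]]])

```text
time: 10.0
tcp_pos: [0.6649, 0.0861, 0.0468]
eef_rot: [[0.014, -0.842, -0.539], [-1.0, -0.012, -0.006], [-0.001, 0.539, -0.842]]
wrist_force: [0.8, -0.5, -0.3]
finger_gap: 1.005
```

Run:
```python
from h import *; from cell import *
s=sense(); st(s); 
d=get_image("scene"); np.savez("s7.npz",**d); fit(s,d)
cv2.imwrite("pics/s7.png",cv2.resize(d["img"][160:250,160:280,::-1],None,fx=6,fy=6))
rows(s,s["tcp_pos"]-.1*s["eef_rot"][:,2],s["eef_rot"],6)
```

```text
t 10.0 p [0.6649 0.0861 0.0468] F [ 0.8 -0.5 -0.3] gap 1.005 q [0.09 0.98 1.17 0.04 1.57 1.64]
tilt pred 33.29 plane [ 0.0041 -0.0186  0.0042] N 674 foot: tray x 0.0172 z 0.0115 z-range [-0.0189  0.1165] y [-0.0285  0.0307]
n 6 rv [0. 0. 0.] sh [ 0.     -0.     -0.0167] |rv| 0.0 |sh| 0.0167
```

View pics/s7.png

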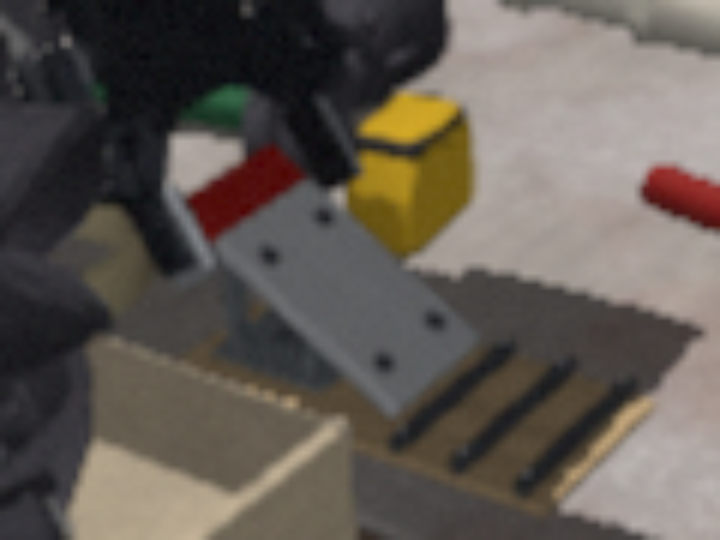

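Request:
step_arm(rows=[[[0,0,0,0,0,-0.01,100],[0,0,0,0,0,-0.018,100],[0,0,0,0,0,-0.018,100],[0,0,0,0,0,-0.018,100],[0,0,0,0,0,-0.018,100],[0,0,0,0,0,-0.018,100]]])

```text
time: 10.65
tcp_pos: [0.7202, 0.0867, 0.1344]
eef_rot: [[0.014, -0.84, -0.543], [-1.0, -0.012, -0.007], [-0.001, 0.543, -0.84]]
wrist_force: [0.4, -0.4, 0.4]
finger_gap: 0.998
```

Run:
```python
from h import *; from cell import *
s=sense(); st(s); R=orient(.05,.42)
g=np.array([.4487,-.166,.106]); tcp=g+.020*R[:,2]; print(tcp)
rows(s,tcp+[0,0,.11],R,20)
```

```text
t 10.65 p [0.7202 0.0867 0.1344] F [ 0.4 -0.4  0.4] gap 0.998 q [0.09 0.97 0.97 0.04 1.78 1.64]
[ 0.45684502 -0.16559241  0.08773822]
n 20 rv [ 0.0497  0.0002 -0.0019] sh [ 0.0122  0.0144 -0.0019] |rv| 0.05 |sh| 0.0189
```

Request:
step_arm(rows=[[[0.048,0,-0.0019,0.0117,0.0138,-0.0018,100],[0.048,0,-0.0019,0.0117,0.0138,-0.0018,100],[0.048,0,-0.0019,0.0117,0.0138,-0.0018,100],[0.048,0,-0.0019,0.0117,0.0138,-0.0018,100],[0.048,0,-0.0019,0.0117,0.0138,-0.0018,100],[0.048,0,-0.0019,0.0117,0.0138,-0.0018,100],[0.048,0,-0.0019,0.0117,0.0138,-0.0018,100],[0.048,0,-0.0019,0.0117,0.0138,-0.0018,100],[0.048,0,-0.0019,0.0117,0.0138,-0.0018,100],[0.048,0,-0.0019,0.0117,0.0138,-0.0018,100],[0.048,0,-0.0019,0.0117,0.0138,-0.0018,100],[0.048,0,-0.0019,0.0117,0.0138,-0.0018,100],[0.048,0,-0.0019,0.0117,0.0138,-0.0018,100],[0.048,0,-0.0019,0.0117,0.0138,-0.0018,100],[0.048,0,-0.0019,0.0117,0.0138,-0.0018,100],[0.048,0,-0.0019,0.0117,0.0138,-0.0018,100],[0.048,0,-0.0019,0.0117,0.0138,-0.0018,100],[0.048,0,-0.0019,0.0117,0.0138,-0.0018,100],[0.048,0,-0.0019,0.0117,0.0138,-0.0018,100],[0.048,0,-0.0019,0.0117,0.0138,-0.0018,100]]])

```text
time: 12.65
tcp_pos: [0.4745, -0.1656, 0.2149]
eef_rot: [[0.055, -0.896, 0.441], [-0.998, -0.053, 0.018], [0.007, -0.442, -0.897]]
wrist_force: [-0.3, 0.2, -0.7]
finger_gap: 0.998
```

Run:
```python
from h import *; from cell import *
s=sense(); st(s); R=orient(.05,.42)
for n in ["wrist","top"]:
    d=get_image(n); cv2.imwrite(f"pics/{n}8.png",d["img"][:,:,::-1]); np.savez(f"{n}8.npz",**d)
    W=cloudw(d) if n=="wrist" else cloud(d)
    for c in ["yellow","blue"]:
        P=band(d,W,c,.08,.15,(.42,.56,-.25,-.08))
        if len(P)<20: print(n,c,"few"); continue
        T=P[P[:,2]>np.percentile(P[:,2],90)-.006]
        print(n,c,len(P),np.round(np.percentile(P[:,2],[50,95]),4),cv2.minAreaRect((T[:,:2]*1000).astype(np.float32)))
g=np.array([.4487,-.166,.106]); tcp=g+.020*R[:,2]
rows(s,tcp+[0,0,.02],R,8)
```

```text
t 12.65 p [ 0.4745 -0.1656  0.2149] F [-0.3  0.2 -0.7] gap 0.998 q [-0.5   0.14  2.18  0.51  0.48  0.6 ]
wrist yellow 493 [0.1288 0.13  ] ((448.4112854003906, -167.37322998046875), (7.968742847442627, 57.337955474853516), 2.806025266647339)
wrist blue 551 [0.1287 0.1299] ((526.9979248046875, -158.4200439453125), (6.56672477722168, 57.60062789916992), 3.121224880218506)
top yellow few
top blue 104 [0.1275 0.1301] ((527.527587890625, -158.21861267089844), (7.860844135284424, 57.40682601928711), 2.796795129776001)
n 8 rv [-0.0047 -0.0005  0.001 ] sh [-0.0002  0.0077  0.0112] |rv| 0.005 |sh| 0.0136
```

View pics/wrist8.png

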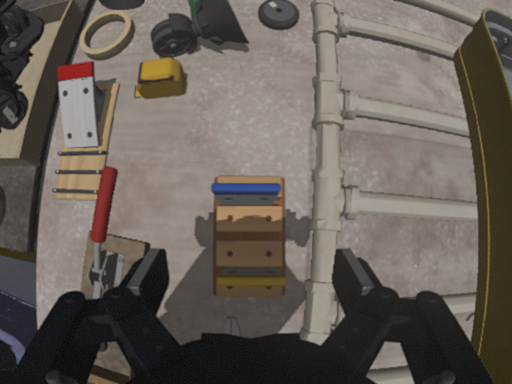

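Request:
step_arm(rows=[[[-0.0047,-0.0005,0.001,0.0,0.0075,0.011,100],[-0.0047,-0.0005,0.001,0.0,0.0075,0.011,100],[-0.0047,-0.0005,0.001,0.0,0.0075,0.011,100],[-0.0047,-0.0005,0.001,0.0,0.0075,0.011,100],[-0.0047,-0.0005,0.001,0.0,0.0075,0.011,100],[-0.0047,-0.0005,0.001,0.0,0.0075,0.011,100],[-0.0047,-0.0005,0.001,0.0,0.0075,0.011,100],[-0.0047,-0.0005,0.001,0.0,0.0075,0.011,100]]])

```text
time: 13.55
tcp_pos: [0.4676, -0.1692, 0.1146]
eef_rot: [[0.047, -0.908, 0.416], [-0.999, -0.043, 0.019], [0.0, -0.416, -0.909]]
wrist_force: [0.7, 0.6, -0.4]
finger_gap: 0.998
```

```bash
cat >> h.py <<'E'
def tray(W):
    f=np.array([np.cos(TY),np.sin(TY)]); l=np.array([-f[1],f[0]]); q=W[...,:2]-TT
    return np.stack([-q@f,-q@l,W[...,2]],-1)
def inspect(d,W):
    T=tray(W)
    for c in HUE:
        P=band(d,T,c,.02,.12,(-.12,.06,-.06,.06))
        if len(P)>30: print(c,len(P),"x",np.round(np.percentile(P[:,0],[2,98]),4),"y",np.round(np.percentile(P[:,1],[2,98]),4),"z",np.round(np.percentile(P[:,2],[2,98]),4),cv2.minAreaRect((P[:,:2]*1000).astype(np.float32)))
E
python3 - <<'E'
from h import *; from cell import *
s=sense(); st(s); R=orient(.05,.42)
g=np.array([.4487,-.166,.106]); tcp=g+.020*R[:,2]
rows(s,tcp,R,3)
for n in ["wrist8","top8"]:
    d=dict(np.load(n+".npz")); W=cloudw(d) if n[0]=="w" else cloud(d); print(n); inspect(d,W)
E
```

```text
t 13.55 p [ 0.4676 -0.1692  0.1146] F [ 0.7  0.6 -0.4] gap 0.998 q [-0.5   0.35  2.23  0.88  0.29  0.2 ]
n 3 rv [-0.0031 -0.0005 -0.001 ] sh [-0.0014  0.0069  0.0067] |rv| 0.003 |sh| 0.0097
wrist8
red 503 x [-0.0829 -0.066 ] y [-0.0279  0.0295] z [0.0694 0.0802] ((-74.23013305664062, 0.2266101837158203), (61.105987548828125, 19.02194595336914), 89.4847183227539)
top8
red 213 x [-0.0847 -0.0659] y [-0.0279  0.028 ] z [0.0665 0.0799] ((-75.16980743408203, -0.2813758850097656), (56.73701095581055, 19.557811737060547), 88.36555480957031)
```

Request:
step_arm(rows=[[[-0.003,0,-0.001,-0.0013,0.0067,0.0065,100],[-0.003,0,-0.001,-0.0013,0.0067,0.0065,100],[-0.003,0,-0.001,-0.0013,0.0067,0.0065,100],[0,0,0,0,0,0,100]]])

```text
time: 13.95
tcp_pos: [0.4633, -0.1652, 0.089]
eef_rot: [[0.052, -0.91, 0.412], [-0.999, -0.047, 0.022], [-0.001, -0.412, -0.911]]
wrist_force: [0.7, 1.2, 0.1]
finger_gap: 0.995
```

Run:
```python
from h import *; from cell import *
s=sense(); st(s); R=orient(.05,.42)
g=np.array([.4487,-.166,.106]); tcp=g+.020*R[:,2]
rows(s,tcp,R,1)
d=get_image("wrist"); cv2.imwrite("pics/w9.png",d["img"][:,:,::-1])
```

```text
t 13.95 p [ 0.4633 -0.1652  0.089 ] F [0.7 1.2 0.1] gap 0.995 q [-0.5   0.41  2.25  1.1   0.25 -0.02]
n 1 rv [-0.0048  0.0017  0.0012] sh [ 0.0001  0.0064 -0.0015] |rv| 0.005 |sh| 0.0066
```

View pics/w9.png

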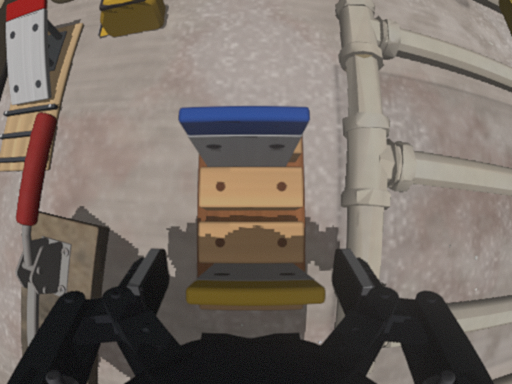

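Request:
step_arm(rows=[[[-0.002,0,0,0,0.0033,-0.0007,100],[-0.002,0,0,0,0.0033,-0.0007,100],[0,0,0,0,0,0,100]]])

```text
time: 14.3
tcp_pos: [0.4594, -0.1662, 0.0899]
eef_rot: [[0.053, -0.91, 0.412], [-0.999, -0.048, 0.021], [0.001, -0.412, -0.911]]
wrist_force: [0.4, 0.1, 0.7]
finger_gap: 1.002
```

Run:
```python
from h import *; from cell import *
s=sense(); st(s); R=orient(.05,.42)
g=np.array([.4487,-.166,.106]); tcp=g+.020*R[:,2]
rows(s,tcp,R,1)
```

```text
t 14.3 p [ 0.4594 -0.1662  0.0899] F [0.4 0.1 0.7] gap 1.002 q [-0.51  0.4   2.26  1.1   0.25 -0.04]
n 1 rv [-0.0051  0.0007  0.0029] sh [-0.0008  0.0032  0.0009] |rv| 0.006 |sh| 0.0034
```

Request:
step_arm(rows=[[[-0.004,0,0.002,-0.0005,0.003,0.0009,90],[0,0,0,0,0,0,60],[0,0,0,0,0,0,50],[0,0,0,0,0,0,40],[0,0,0,0,0,0,40],[0,0,0,0,0,0,40]]], grip_force=60)

```text
time: 14.9
tcp_pos: [0.4573, -0.1663, 0.0887]
eef_rot: [[0.05, -0.911, 0.41], [-0.999, -0.046, 0.02], [0.0, -0.41, -0.912]]
wrist_force: [0.2, -0.4, 1.4]
finger_gap: 0.693
```

Run:
```python
from h import *; from cell import *
s=sense(); st(s); R=s["eef_rot"]; print(np.arctan2(R[:2,2]@[1,0.05],-R[2,2]), "plate foot vs", s["tcp_pos"]-.02*R[:,2])
rows(s,s["tcp_pos"]+[0,0,.14],s["eef_rot"],12)
```

```text
t 14.9 p [ 0.4573 -0.1663  0.0887] F [ 0.2 -0.4  1.4] gap 0.693 q [-0.51  0.41  2.26  1.11  0.25 -0.04]
0.42307515821013647 plate foot vs [ 0.44909152 -0.16668817  0.10698789]
n 12 rv [0. 0. 0.] sh [ 0.     -0.0048 -0.0106] |rv| 0.0 |sh| 0.0117
```

Request:
step_arm(rows=[[[0,0,0,0,-0.002,-0.0045,40],[0,0,0,0,-0.0047,-0.0106,40],[0,0,0,0,-0.0047,-0.0106,40],[0,0,0,0,-0.0047,-0.0106,40],[0,0,0,0,-0.0047,-0.0106,40],[0,0,0,0,-0.0047,-0.0106,40],[0,0,0,0,-0.0047,-0.0106,40],[0,0,0,0,-0.0047,-0.0106,40],[0,0,0,0,-0.0047,-0.0106,40],[0,0,0,0,-0.0047,-0.0106,40],[0,0,0,0,-0.0047,-0.0106,40],[0,0,0,0,-0.0047,-0.0106,40],[0,0,0,0,-0.0047,-0.0106,40]]])

```text
time: 16.2
tcp_pos: [0.4525, -0.164, 0.2328]
eef_rot: [[0.051, -0.916, 0.397], [-0.999, -0.044, 0.026], [-0.006, -0.398, -0.917]]
wrist_force: [0.8, 0.2, -0.8]
finger_gap: 0.693
```

Run:
```python
from h import *; from cell import *
s=sense(); st(s)
d=get_image("wrist"); cv2.imwrite("pics/w10.png",d["img"][:,:,::-1])
p,R=place(.046,np.radians(31),.099,.012); print(p)
rows(s,p+[0,0,.08],R,20)
```

```text
t 16.2 p [ 0.4525 -0.164   0.2328] F [ 0.8  0.2 -0.8] gap 0.693 q [-0.51  0.08  2.17  0.4   0.58  0.71]
[0.64090316 0.08662204 0.04659288]
n 20 rv [-0.0509  0.0001  0.0019] sh [-0.0122 -0.0107  0.0048] |rv| 0.051 |sh| 0.0169
```

View pics/w10.png

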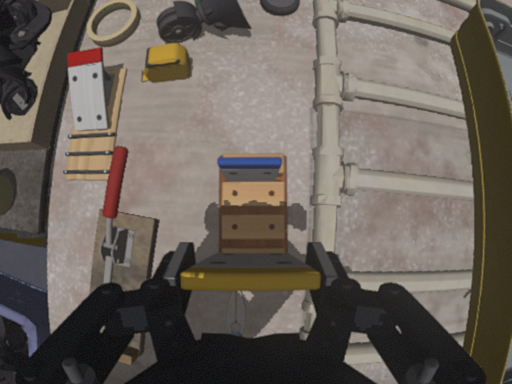

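Request:
step_arm(rows=[[[-0.049,0,0.0019,-0.0117,-0.0103,0.0046,40],[-0.049,0,0.0019,-0.0117,-0.0103,0.0046,40],[-0.049,0,0.0019,-0.0117,-0.0103,0.0046,40],[-0.049,0,0.0019,-0.0117,-0.0103,0.0046,40],[-0.049,0,0.0019,-0.0117,-0.0103,0.0046,40],[-0.049,0,0.0019,-0.0117,-0.0103,0.0046,40],[-0.049,0,0.0019,-0.0117,-0.0103,0.0046,40],[-0.049,0,0.0019,-0.0117,-0.0103,0.0046,40],[-0.049,0,0.0019,-0.0117,-0.0103,0.0046,40],[-0.049,0,0.0019,-0.0117,-0.0103,0.0046,40],[-0.049,0,0.0019,-0.0117,-0.0103,0.0046,40],[-0.049,0,0.0019,-0.0117,-0.0103,0.0046,40],[-0.049,0,0.0019,-0.0117,-0.0103,0.0046,40],[-0.049,0,0.0019,-0.0117,-0.0103,0.0046,40],[-0.049,0,0.0019,-0.0117,-0.0103,0.0046,40],[-0.049,0,0.0019,-0.0117,-0.0103,0.0046,40],[-0.049,0,0.0019,-0.0117,-0.0103,0.0046,40],[-0.049,0,0.0019,-0.0117,-0.0103,0.0046,40],[-0.049,0,0.0019,-0.0117,-0.0103,0.0046,40],[-0.049,0,0.0019,-0.0117,-0.0103,0.0046,40]]])

```text
time: 18.25
tcp_pos: [0.6365, 0.0886, 0.115]
eef_rot: [[0.014, -0.815, -0.58], [-1.0, -0.015, -0.003], [-0.006, 0.58, -0.815]]
wrist_force: [-0.1, -0.0, -0.7]
finger_gap: 0.689
```

Run:
```python
from h import *; from cell import *
s=sense(); st(s)
d=get_image("scene"); np.savez("s11.npz",**d); cv2.imwrite("pics/s11.png",cv2.resize(d["img"][140:260,150:290,::-1],None,fx=5,fy=5))
L,ax,n,foot=platefit(d,s["tcp_pos"],s["eef_rot"],s=.099)
m=(abs(L[:,0]-.003)<.01)&(L[:,2]<.07)&(L[:,2]>.005)&(abs(L[:,1])<.026)
A=np.c_[L[m][:,1:],np.ones(m.sum())]; c=np.linalg.lstsq(A,L[m][:,0],rcond=None)[0]; r=L[:,0]-np.c_[L[:,1:],np.ones(len(L))]@c
print(c,np.round(np.percentile(L[abs(r)<.0025],[1,99],axis=0),4), "tilt",np.degrees(np.arcsin(ax[2])),foot)
p,R=place(.046,np.radians(31),.099,.012)
rows(s,p+[0,0,.012],R,8)
```

```text
t 18.25 p [0.6365 0.0886 0.115 ] F [-0.1 -0.  -0.7] gap 0.689 q [0.1  0.88 1.21 0.05 1.66 1.64]
[ 0.0045385  -0.00438     0.00482902] [[ 0.0023 -0.0316 -0.0006]
 [ 0.0067  0.0363  0.1184]] tilt 30.50251028906865 [0.56279446 0.08772406 0.08105266]
n 8 rv [0.0011 0.0007 0.0003] sh [ 0.0003 -0.0045  0.0054] |rv| 0.001 |sh| 0.0071
```

View pics/s11.png

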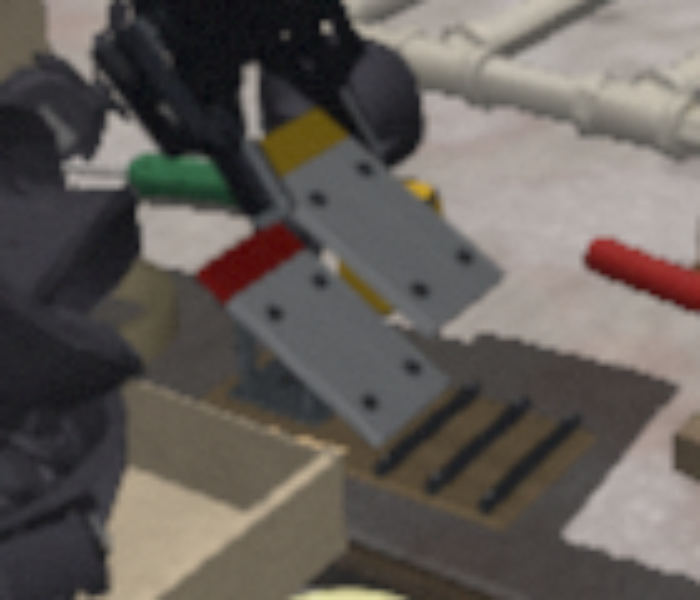

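Request:
step_arm(rows=[[[0.001,0.0007,0,0.0003,-0.0044,0.0053,40],[0.001,0.0007,0,0.0003,-0.0044,0.0053,40],[0.001,0.0007,0,0.0003,-0.0044,0.0053,40],[0.001,0.0007,0,0.0003,-0.0044,0.0053,40],[0.001,0.0007,0,0.0003,-0.0044,0.0053,40],[0.001,0.0007,0,0.0003,-0.0044,0.0053,40],[0.001,0.0007,0,0.0003,-0.0044,0.0053,40],[0,0,0,0,0,0,40]]])

```text
time: 19.1
tcp_pos: [0.6386, 0.0868, 0.0582]
eef_rot: [[0.017, -0.817, -0.577], [-1.0, -0.016, -0.008], [-0.003, 0.577, -0.817]]
wrist_force: [-0.4, 0.3, -0.7]
finger_gap: 0.689
```

```bash
cat >> h.py <<'E'
def footnow(s,sg,a=G_A):
    R=s["eef_rot"]; ax=-(Ro.from_rotvec(R[:,0]*(-a)).as_matrix()@R[:,2]); foot=s["tcp_pos"]-.02*R[:,2]-sg*ax
    print("foot tray",np.round(tray(foot),4),"tilt",round(np.degrees(np.arcsin(ax[2])),2),"yaw",round(np.arctan2(ax[1],ax[0])-TY,4))
E
python3 - <<'E'
from h import *; from cell import *
s=sense(); st(s); footnow(s,.099)
d=get_image("scene"); np.savez("s12.npz",**d); cv2.imwrite("pics/s12.png",cv2.resize(d["img"][160:250,160:280,::-1],None,fx=6,fy=6))
p,R=place(.0455,np.radians(31),.099,.0125)
rows(s,p,R,4)
E
```

```text
t 19.1 p [0.6386 0.0868 0.0582] F [-0.4  0.3 -0.7] gap 0.689 q [0.09 0.95 1.21 0.05 1.59 1.63]
foot tray [ 0.0484 -0.0002  0.024 ] tilt 30.72 yaw 0.0003
n 4 rv [0.0012 0.0003 0.0008] sh [ 0.0001 -0.0022  0.0019] |rv| 0.001 |sh| 0.0029
```

View pics/s12.png

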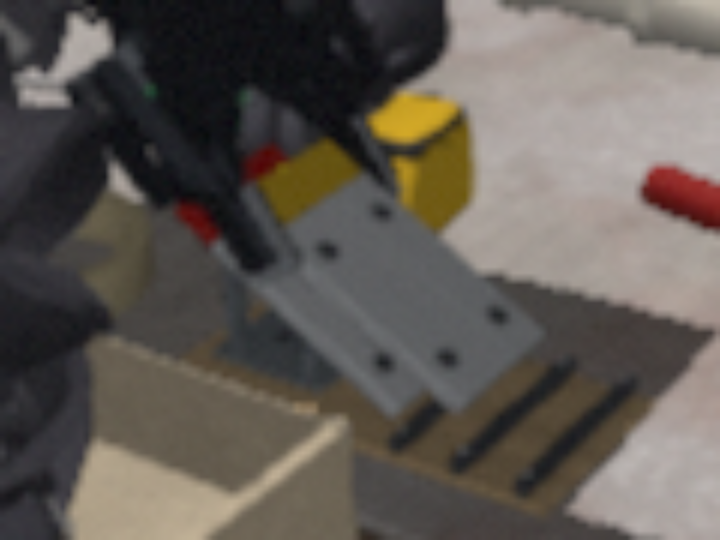

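Request:
step_arm(rows=[[[0.001,0,0,0,-0.0022,0.0019,40],[0.001,0,0,0,-0.0022,0.0019,40],[0.001,0,0,0,-0.0022,0.0019,40],[0.001,0,0,0,-0.0016,0.0014,40],[0,0,0,0,0,0,40]]])

```text
time: 19.65
tcp_pos: [0.6422, 0.0857, 0.0516]
eef_rot: [[0.018, -0.819, -0.574], [-1.0, -0.015, -0.01], [-0.0, 0.574, -0.819]]
wrist_force: [-1.6, 0.6, 0.6]
finger_gap: 0.698
```

Run:
```python
from h import *; from cell import *
s=sense(); st(s); footnow(s,.099)
d=get_image("scene"); np.savez("s13.npz",**d); cv2.imwrite("pics/s13.png",cv2.resize(d["img"][160:250,160:280,::-1],None,fx=6,fy=6))
p,R=place(.0455,np.radians(31),.099,.0115)
rows(s,p,R,3)
```

```text
t 19.65 p [0.6422 0.0857 0.0516] F [-1.6  0.6  0.6] gap 0.698 q [0.09 0.96 1.21 0.04 1.58 1.63]
foot tray [0.0448 0.0011 0.0171] tilt 30.93 yaw 0.0024
n 3 rv [ 0.0004 -0.0004  0.0007] sh [-0.0003 -0.0008  0.0016] |rv| 0.001 |sh| 0.0019
```

View pics/s13.png

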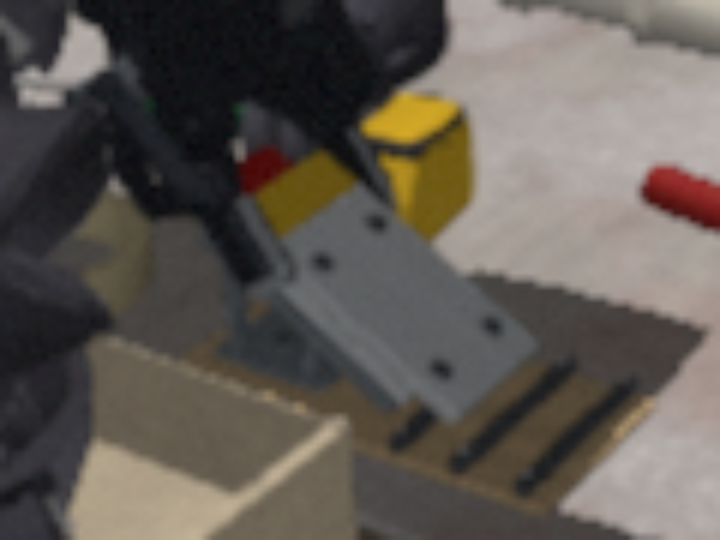

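Request:
step_arm(rows=[[[0,0,0,-0.0003,-0.0008,0.0016,40],[0,0,0,-0.0003,-0.0008,0.0016,40],[0,0,0,0,0,0,40]]])

```text
time: 20.0
tcp_pos: [0.6422, 0.0858, 0.0515]
eef_rot: [[0.018, -0.819, -0.573], [-1.0, -0.014, -0.011], [0.001, 0.574, -0.819]]
wrist_force: [-2.2, -0.7, 0.6]
finger_gap: 0.691
```

Run:
```python
from h import *; from cell import *
s=sense(); st(s); footnow(s,.099); print(s["moment"])
p,R=place(.0455,np.radians(31),.099,.0105)
rows(s,p,R,2)
d=get_image("scene"); np.savez("s13.npz",**d)
L,ax,n,foot=platefit(d,s["tcp_pos"],s["eef_rot"],s=.099)
m=(abs(L[:,0]-.003)<.01)&(L[:,2]<.07)&(L[:,2]>.005)&(abs(L[:,1])<.022)
A=np.c_[L[m][:,1:],np.ones(m.sum())]; c=np.linalg.lstsq(A,L[m][:,0],rcond=None)[0]; print(c)
```

```text
t 20.0 p [0.6422 0.0858 0.0515] F [-2.2 -0.7  0.6] gap 0.691 q [0.09 0.96 1.21 0.04 1.58 1.63]
foot tray [0.0447 0.0011 0.017 ] tilt 30.93 yaw 0.0034
[-0.15384538  0.13171016 -0.04671798]
n 2 rv [ 0.0006 -0.0012  0.0008] sh [-0.0004 -0.0015  0.0029] |rv| 0.002 |sh| 0.0032
[ 0.00516491 -0.00327658  0.00476554]
```

Run:
```python
from h import *; from cell import *
d=get_image("wrist"); cv2.imwrite("pics/w14.png",cv2.resize(d["img"][180:330,130:380,::-1],None,fx=3,fy=3,interpolation=cv2.INTER_CUBIC)); np.savez("w14.npz",**d)
d=get_image("scene"); cv2.imwrite("pics/s14.png",cv2.resize(d["img"][170:240,180:270,::-1],None,fx=8,fy=8,interpolation=cv2.INTER_CUBIC))
```

```text
(no output)
```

View pics/w14.png

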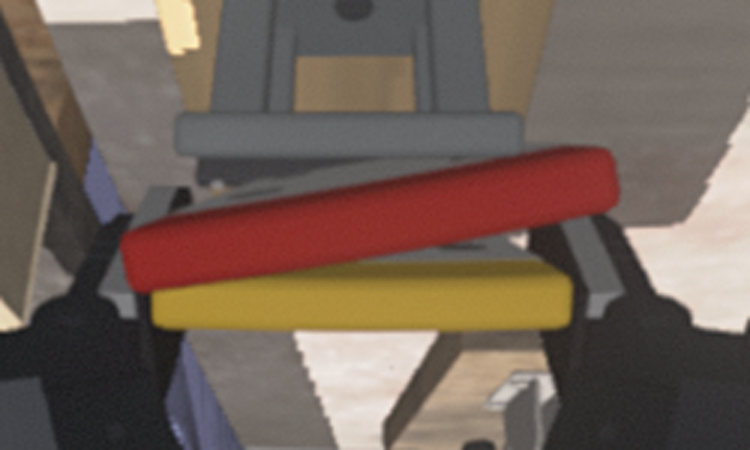

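View pics/s14.png

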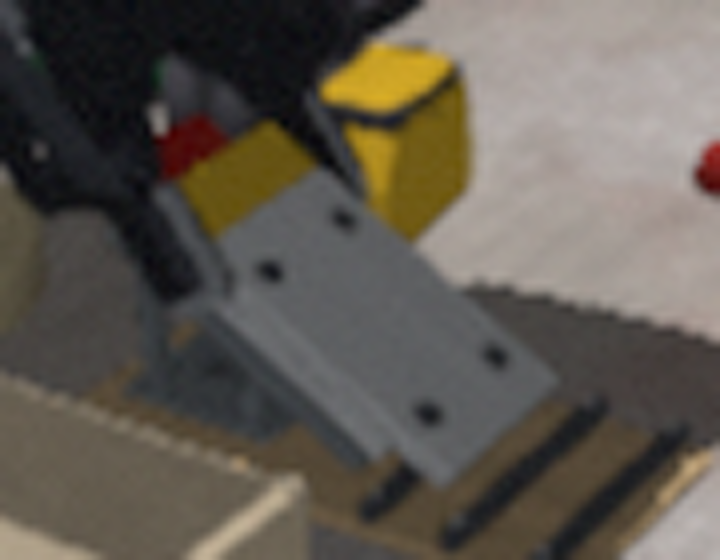

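Request:
step_arm(rows=[[[0,0,0,0,0.0015,-0.002,40],[0,0,0,0,0.003,-0.004,40],[0,0,0,0,0.003,-0.004,40],[0,0,0,0,0.003,-0.004,40],[0,0,0,0,0.003,-0.004,40],[0,0,0,0,0,0,40]]])

```text
time: 20.75
tcp_pos: [0.6419, 0.0866, 0.0734]
eef_rot: [[0.018, -0.82, -0.572], [-1.0, -0.015, -0.01], [-0.0, 0.572, -0.82]]
wrist_force: [0.2, -0.2, -0.1]
finger_gap: 0.689
```

Run:
```python
from h import *; from cell import *
s=sense(); st(s); footnow(s,.099)
d=get_image("wrist"); cv2.imwrite("pics/w15.png",cv2.resize(d["img"][150:330,130:380,::-1],None,fx=3,fy=3,interpolation=cv2.INTER_CUBIC)); np.savez("w15.npz",**d); inspect(d,cloudw(d))
```

```text
t 20.75 p [0.6419 0.0866 0.0734] F [ 0.2 -0.2 -0.1] gap 0.689 q [0.1  0.93 1.21 0.04 1.61 1.64]
foot tray [0.045  0.0003 0.0387] tilt 31.05 yaw 0.0026
red 3052 x [-0.0843 -0.0704] y [-0.0288  0.0267] z [0.0716 0.0781] ((-76.77787780761719, -1.1477699279785156), (58.96184158325195, 16.728933334350586), 89.81653594970703)
yellow 2761 x [-0.0605 -0.0489] y [-0.0291  0.0266] z [0.0923 0.105 ] ((-50.001953125, -0.9024162292480469), (59.685829162597656, 23.503692626953125), 88.90538787841797)
```

View pics/w15.png

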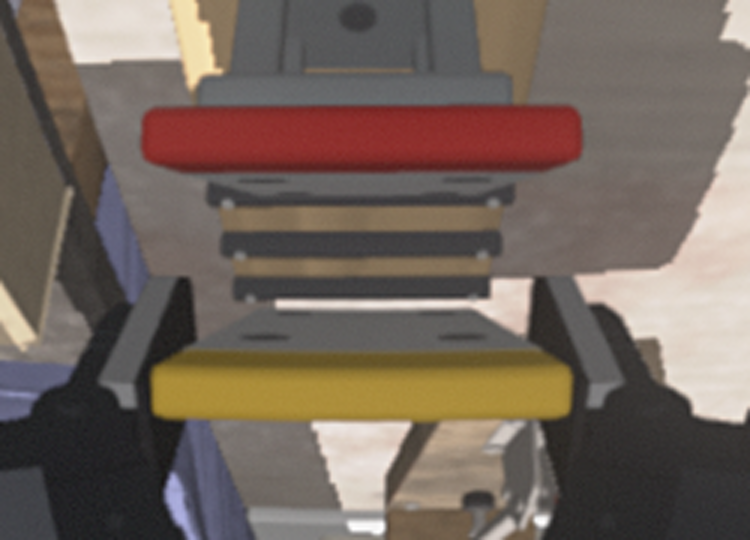

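Run:
```python
from h import *; from cell import *
s=sense()
p,R=place(.0465,np.radians(40),.099,.017); print(p)
rows(s,p,R,10)
```

```text
[0.63408869 0.08651709 0.06265028]
n 10 rv [ 0.0157 -0.0001  0.0003] sh [-0.      0.0001  0.0013] |rv| 0.016 |sh| 0.0013
```

Request:
step_arm(rows=[[[0.0155,0,0,0,0,0.0013,40],[0.0155,0,0,0,0,0.0013,40],[0.0155,0,0,0,0,0.0013,40],[0.0155,0,0,0,0,0.0013,40],[0.0155,0,0,0,0,0.0013,40],[0.0155,0,0,0,0,0.0013,40],[0.0155,0,0,0,0,0.0013,40],[0.0155,0,0,0,0,0.0013,40],[0.0155,0,0,0,0,0.0013,40],[0,0,0,0,0,0,40]]])

```text
time: 21.8
tcp_pos: [0.6342, 0.0864, 0.0616]
eef_rot: [[0.018, -0.897, -0.442], [-1.0, -0.016, -0.008], [-0.0, 0.442, -0.897]]
wrist_force: [-0.7, -0.0, -0.4]
finger_gap: 0.689
```

Run:
```python
from h import *; from cell import *
s=sense(); st(s); footnow(s,.099)
d=get_image("wrist"); cv2.imwrite("pics/w16.png",cv2.resize(d["img"][150:330,130:380,::-1],None,fx=3,fy=3,interpolation=cv2.INTER_CUBIC)); 
p,R=place(.0465,np.radians(40),.099,.012); print(p)
rows(s,p,R,3)
```

```text
t 21.8 p [0.6342 0.0864 0.0616] F [-0.7 -0.  -0.4] gap 0.689 q [0.1  0.86 1.34 0.04 1.4  1.64]
foot tray [0.0467 0.0004 0.0164] tilt 39.68 yaw 0.0028
[0.63408869 0.08651709 0.05765028]
n 3 rv [ 0.0019 -0.0004  0.0009] sh [-0.0001 -0.0006  0.0012] |rv| 0.002 |sh| 0.0013
```

View pics/w16.png

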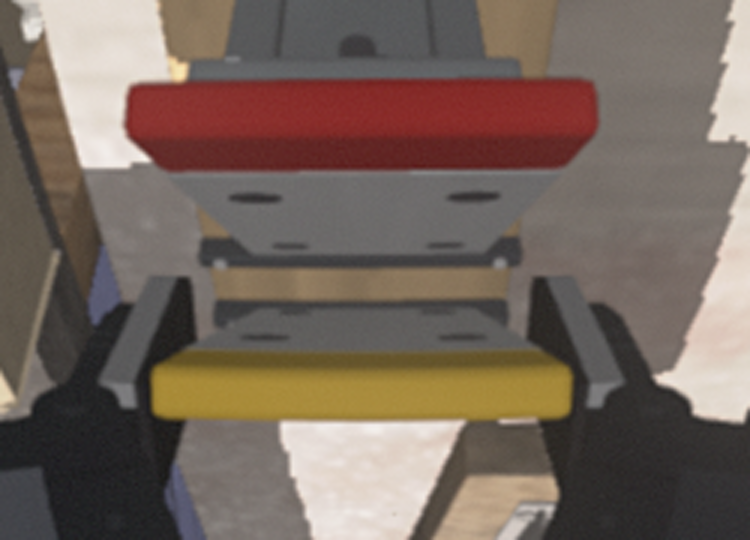

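Request:
step_arm(rows=[[[0.0,0,0,0,-0.0006,0.0012,40],[0.0,0,0,0,-0.0006,0.0012,40],[0.0,0,0,0,-0.0006,0.0012,40],[0.0,0,0,0,-0.0006,0.0012,40],[0,0,0,0,0,0,40]]])

```text
time: 22.35
tcp_pos: [0.6348, 0.0863, 0.0556]
eef_rot: [[0.018, -0.897, -0.443], [-1.0, -0.016, -0.008], [-0.0, 0.443, -0.897]]
wrist_force: [-0.3, -0.8, -2.1]
finger_gap: 0.69
```

Run:
```python
from h import *; from cell import *
s=sense(); st(s); footnow(s,.099)
d=get_image("wrist"); cv2.imwrite("pics/w17.png",cv2.resize(d["img"][150:330,130:380,::-1],None,fx=3,fy=3,interpolation=cv2.INTER_CUBIC)); 
p,R=place(.0475,np.radians(37),.099,.0105)
rows(s,p,R,4)
```

```text
t 22.35 p [0.6348 0.0863 0.0556] F [-0.3 -0.8 -2.1] gap 0.69 q [0.1  0.87 1.34 0.04 1.39 1.64]
foot tray [0.0461 0.0004 0.0103] tilt 39.66 yaw 0.0026
n 4 rv [-0.0116 -0.0003  0.0006] sh [-0.     -0.0005  0.0006] |rv| 0.012 |sh| 0.0008
```

View pics/w17.png

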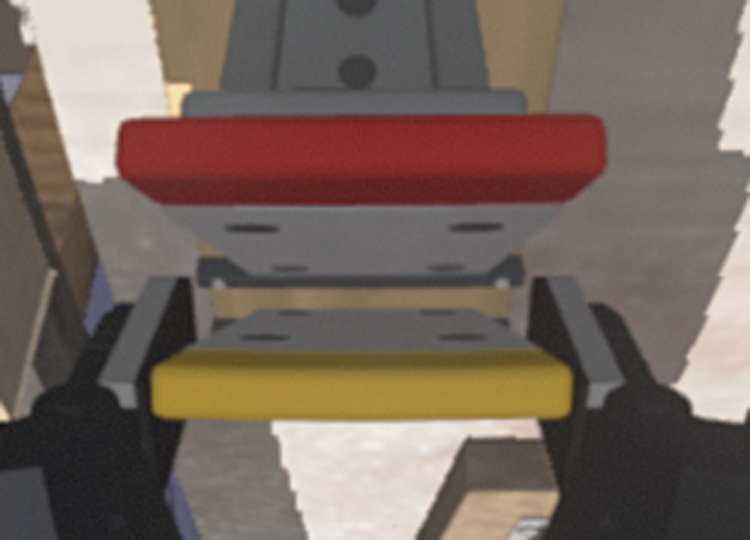

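Run:
```python
from h import *; from cell import *
s=sense()
p,R=place(.047,np.radians(35),.099,.0107)
rows(s,p,R,6)
```

```text
n 6 rv [-0.0136 -0.0002  0.0004] sh [-0.     -0.0008  0.0006] |rv| 0.014 |sh| 0.001
```

Request:
step_arm(rows=[[[-0.0135,0,0.0004,0,-0.0008,0.0006,40],[-0.0135,0,0.0004,0,-0.0008,0.0006,40],[-0.0135,0,0.0004,0,-0.0008,0.0006,40],[-0.0135,0,0.0004,0,-0.0008,0.0006,40],[-0.0135,0,0.0004,0,-0.0008,0.0006,40],[-0.0135,0,0.0004,0,-0.0008,0.0006,40],[0,0,0,0,0,0,40]]])

```text
time: 23.1
tcp_pos: [0.6378, 0.0863, 0.0494]
eef_rot: [[0.016, -0.854, -0.52], [-1.0, -0.013, -0.009], [0.001, 0.52, -0.854]]
wrist_force: [-0.7, -0.5, -0.6]
finger_gap: 0.688
```

```bash
cat >> h.py <<'E'
def tipclear(s,x0=.0201,z0=.0128,th=32,tipb=.005):
    R=s["eef_rot"]; t=s["tcp_pos"]-tipb*R[:,2]
    for sg in (1,-1):
        q=tray(t+sg*.011*R[:,1]); print("corner",np.round(q,4),"above surface",round(q[2]-(z0+(x0-q[0])*np.tan(np.radians(th))),4))
E
python3 - <<'E'
from h import *; from cell import *
s=sense(); st(s); footnow(s,.099); tipclear(s)
d=get_image("wrist"); cv2.imwrite("pics/w18.png",cv2.resize(d["img"][150:330,130:380,::-1],None,fx=3,fy=3,interpolation=cv2.INTER_CUBIC));
E
```

```text
t 23.1 p [0.6378 0.0863 0.0494] F [-0.7 -0.5 -0.6] gap 0.688 q [0.1  0.92 1.27 0.04 1.5  1.64]
foot tray [0.0468 0.0004 0.0103] tilt 34.59 yaw 0.0013
corner [-0.0175  0.0003  0.0594] above surface 0.0231
corner [-0.0363  0.0003  0.048 ] above surface -0.0001
```

View pics/w18.png

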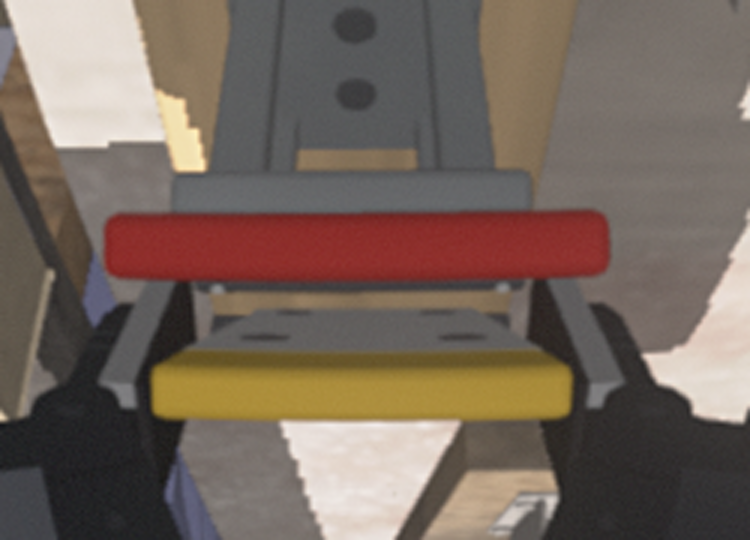

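Request:
step_arm(rows=[[[0,0,0,0,0,0,75],[0,0,0,0,0,0,85],[0,0,0,0,0,0,100],[0,0,0,0,0,0,100],[0,0,0,0,0,0,100]]])

```text
time: 23.65
tcp_pos: [0.6379, 0.0865, 0.0505]
eef_rot: [[0.016, -0.855, -0.519], [-1.0, -0.013, -0.009], [0.001, 0.519, -0.855]]
wrist_force: [0.8, -0.3, -0.1]
finger_gap: 0.998
```

Run:
```python
from h import *; from cell import *
s=sense(); st(s)
d=get_image("wrist"); cv2.imwrite("pics/w19.png",cv2.resize(d["img"][150:330,130:380,::-1],None,fx=3,fy=3,interpolation=cv2.INTER_CUBIC)); inspect(d,cloudw(d))
d=get_image("scene"); cv2.imwrite("pics/s19.png",cv2.resize(d["img"][170:240,180:270,::-1],None,fx=8,fy=8,interpolation=cv2.INTER_CUBIC))
```

```text
t 23.65 p [0.6379 0.0865 0.0505] F [ 0.8 -0.3 -0.1] gap 0.998 q [0.1  0.92 1.27 0.04 1.5  1.64]
red 3646 x [-0.084  -0.0785] y [-0.0293  0.0263] z [0.0714 0.0779] ((-76.043212890625, -1.4053401947021484), (17.4307804107666, 59.21510696411133), 1.0484040975570679)
yellow 2236 x [-0.0602 -0.0555] y [-0.0282  0.0272] z [0.066  0.0724] ((-57.52716827392578, -0.3460273742675781), (6.624278545379639, 58.77023696899414), 0.6662076115608215)
```

View pics/w19.png

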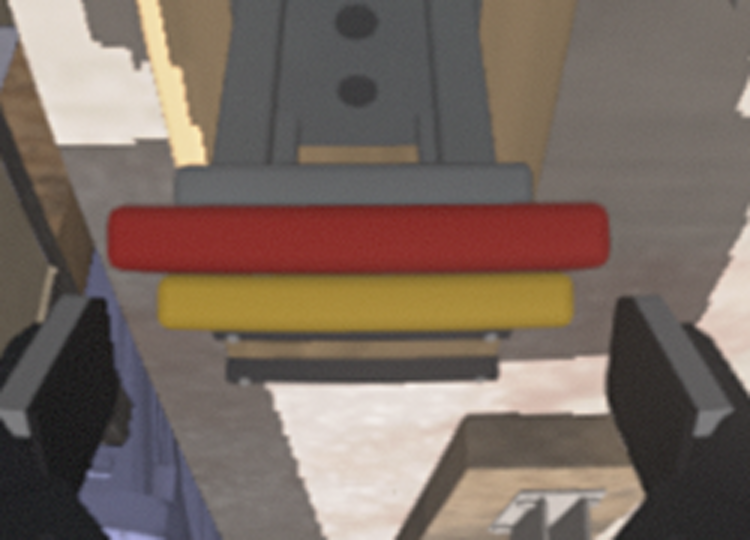

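View pics/s19.png

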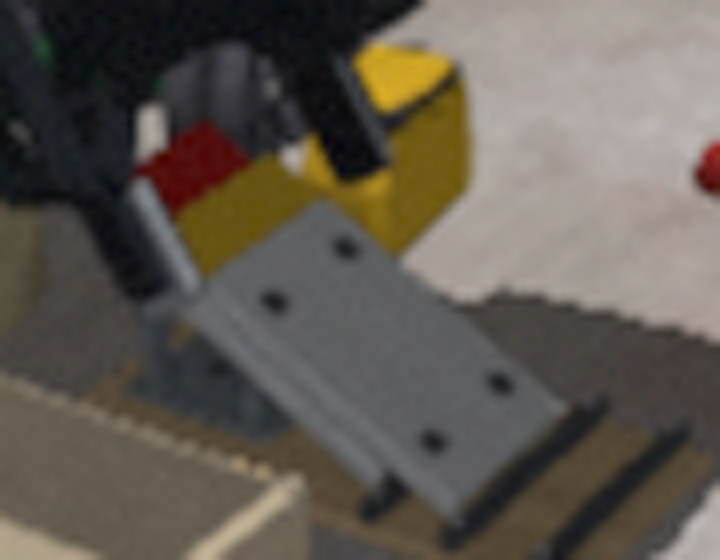

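Request:
step_arm(rows=[[[0,0,0,0,0,-0.01,100],[0,0,0,0,0,-0.018,100],[0,0,0,0,0,-0.018,100],[0,0,0,0,0,-0.018,100],[0,0,0,0,0,-0.018,100],[0,0,0,0,0,-0.018,100]]])

```text
time: 24.35
tcp_pos: [0.6909, 0.0873, 0.1397]
eef_rot: [[0.016, -0.852, -0.523], [-1.0, -0.013, -0.009], [0.001, 0.523, -0.852]]
wrist_force: [-1.2, 0.2, -0.1]
finger_gap: 0.997
```

Run:
```python
from h import *; from cell import *
s=sense(); st(s); R=orient(.05,.42)
g=np.array([.5275,-.158,.107]); tcp=g+.014*R[:,2]; print(tcp)
rows(s,tcp+[0,0,.10],R,18)
```

```text
t 24.35 p [0.6909 0.0873 0.1397] F [-1.2  0.2 -0.1] gap 0.997 q [0.09 0.9  1.09 0.04 1.7  1.64]
[ 0.53320151 -0.15771469  0.09421675]
n 18 rv [ 0.0539  0.0001 -0.002 ] sh [ 0.0133  0.0098 -0.0023] |rv| 0.054 |sh| 0.0167
```

Request:
step_arm(rows=[[[0.052,0,-0.002,0.0128,0.0095,-0.0022,100],[0.052,0,-0.002,0.0128,0.0095,-0.0022,100],[0.052,0,-0.002,0.0128,0.0095,-0.0022,100],[0.052,0,-0.002,0.0128,0.0095,-0.0022,100],[0.052,0,-0.002,0.0128,0.0095,-0.0022,100],[0.052,0,-0.002,0.0128,0.0095,-0.0022,100],[0.052,0,-0.002,0.0128,0.0095,-0.0022,100],[0.052,0,-0.002,0.0128,0.0095,-0.0022,100],[0.052,0,-0.002,0.0128,0.0095,-0.0022,100],[0.052,0,-0.002,0.0128,0.0095,-0.0022,100],[0.052,0,-0.002,0.0128,0.0095,-0.0022,100],[0.052,0,-0.002,0.0128,0.0095,-0.0022,100],[0.052,0,-0.002,0.0128,0.0095,-0.0022,100],[0.052,0,-0.002,0.0128,0.0095,-0.0022,100],[0.052,0,-0.002,0.0128,0.0095,-0.0022,100],[0.052,0,-0.002,0.0128,0.0095,-0.0022,100],[0.052,0,-0.002,0.0128,0.0095,-0.0022,100],[0.052,0,-0.002,0.0128,0.0095,-0.0022,100]]])

```text
time: 26.15
tcp_pos: [0.5467, -0.1572, 0.2128]
eef_rot: [[0.055, -0.898, 0.436], [-0.998, -0.053, 0.018], [0.007, -0.436, -0.9]]
wrist_force: [-0.4, 0.9, 0.0]
finger_gap: 1.003
```

Run:
```python
from h import *; from cell import *
s=sense(); st(s); R=orient(.05,.42)
d=get_image("wrist"); cv2.imwrite("pics/w20.png",d["img"][:,:,::-1]); W=cloudw(d); inspect(d,W)
P=band(d,W,"blue",.08,.15,(.42,.56,-.25,-.08)); T=P[P[:,2]>np.percentile(P[:,2],90)-.006]; print(cv2.minAreaRect((T[:,:2]*1000).astype(np.float32)))
g=np.array([.5275,-.158,.107]); tcp=g+.014*R[:,2]
rows(s,tcp+[0,0,.02],R,7)
```

```text
t 26.15 p [ 0.5467 -0.1572  0.2128] F [-0.4  0.9  0. ] gap 1.003 q [-0.4   0.23  2.05  0.42  0.48  0.78]
red 585 x [-0.0811 -0.0634] y [-0.029   0.0288] z [0.0675 0.0784] ((-73.17736053466797, -0.9127941131591797), (20.75309944152832, 60.51712417602539), 1.2699012756347656)
yellow 562 x [-0.0563 -0.0393] y [-0.0281  0.0294] z [0.0632 0.0729] ((-47.91355895996094, 0.12140464782714844), (60.66194152832031, 19.09960174560547), 88.24797821044922)
((528.3916015625, -158.07403564453125), (6.919552326202393, 57.481361389160156), 3.157027006149292)
n 7 rv [-0.0045 -0.0006  0.0011] sh [-0.0001  0.0077  0.0119] |rv| 0.005 |sh| 0.0142
```

View pics/w20.png

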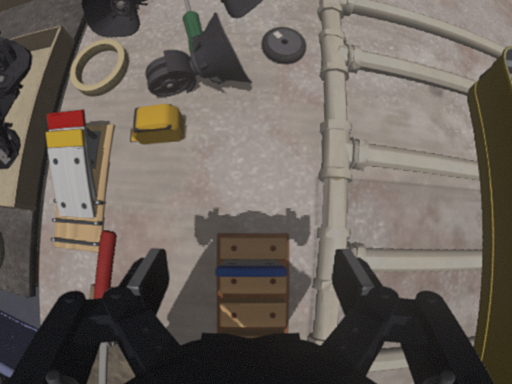

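Request:
step_arm(rows=[[[-0.0045,-0.0006,0.001,0,0.0075,0.0117,100],[-0.0045,-0.0006,0.001,0,0.0075,0.0117,100],[-0.0045,-0.0006,0.001,0,0.0075,0.0117,100],[-0.0045,-0.0006,0.001,0,0.0075,0.0117,100],[-0.0045,-0.0006,0.001,0,0.0075,0.0117,100],[-0.0045,-0.0006,0.001,0,0.0075,0.0117,100],[-0.0045,-0.0006,0.001,0,0.0075,0.0117,100],[0,0,0,0,0,0,100]]])

```text
time: 27.0
tcp_pos: [0.5359, -0.1592, 0.1144]
eef_rot: [[0.051, -0.911, 0.409], [-0.999, -0.046, 0.022], [-0.001, -0.41, -0.912]]
wrist_force: [-0.2, 0.6, -0.6]
finger_gap: 1.0
```

Run:
```python
from h import *; from cell import *
s=sense(); st(s); R=orient(.05,.42)
g=np.array([.528,-.158,.107]); tcp=g+.014*R[:,2]
rows(s,tcp,R,4)
```

```text
t 27.0 p [ 0.5359 -0.1592  0.1144] F [-0.2  0.6 -0.6] gap 1.0 q [-0.41  0.41  2.11  0.66  0.3   0.5 ]
n 4 rv [-0.0005  0.0004  0.    ] sh [-0.0004  0.0025  0.0044] |rv| 0.001 |sh| 0.0051
```

Request:
step_arm(rows=[[[0,0,0,-0.0004,0.0025,0.0044,100],[0,0,0,-0.0004,0.0025,0.0044,100],[0,0,0,-0.0004,0.0025,0.0044,100],[0,0,0,-0.0004,0.0025,0.0044,100],[0,0,0,0,0,0,100]]])

```text
time: 27.5
tcp_pos: [0.5367, -0.1573, 0.0949]
eef_rot: [[0.052, -0.91, 0.412], [-0.999, -0.047, 0.022], [-0.0, -0.413, -0.911]]
wrist_force: [-0.5, 0.4, 0.2]
finger_gap: 1.002
```

Run:
```python
from h import *; from cell import *
s=sense(); st(s); R=orient(.05,.42)
g=np.array([.528,-.158,.107]); tcp=g+.014*R[:,2]
rows(s,tcp,R,1)
d=get_image("wrist"); cv2.imwrite("pics/w21.png",d["img"][:,:,::-1])
```

```text
t 27.5 p [ 0.5367 -0.1573  0.0949] F [-0.5  0.4  0.2] gap 1.002 q [-0.41  0.45  2.12  0.79  0.26  0.38]
n 1 rv [-0.0055  0.0014  0.0019] sh [ 0.0002  0.003  -0.0006] |rv| 0.006 |sh| 0.0031
```

View pics/w21.png

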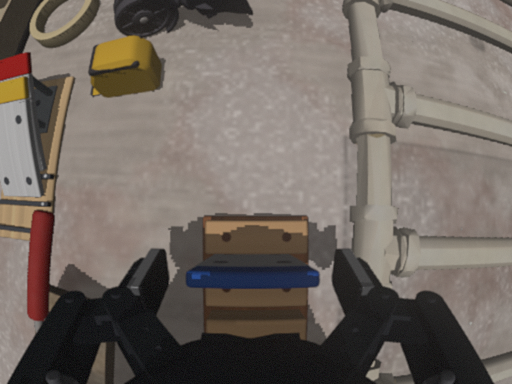

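Blue centred at (253, 277) between the fingers. Correct 3 mm and grip.

Request:
step_arm(rows=[[[-0.003,0,0.001,0,0.003,-0.0006,90],[0,0,0,0,0,0,60],[0,0,0,0,0,0,50],[0,0,0,0,0,0,40],[0,0,0,0,0,0,40],[0,0,0,0,0,0,40]]], grip_force=60)

```text
time: 28.15
tcp_pos: [0.5344, -0.1579, 0.0959]
eef_rot: [[0.051, -0.91, 0.411], [-0.999, -0.047, 0.021], [0.0, -0.412, -0.911]]
wrist_force: [0.1, -0.7, -1.4]
finger_gap: 0.686
```

Run:
```python
from h import *; from cell import *
s=sense(); st(s); R=s["eef_rot"]; g=s["tcp_pos"]-.014*R[:,2]; ex=np.array([np.cos(.05),np.sin(.05)])
print("g",g,"a",np.arctan2(R[:2,2]@ex,-R[2,2])); rows(s,s["tcp_pos"]+[0,0,.14],R,12)
```

```text
t 28.15 p [ 0.5344 -0.1579  0.0959] F [ 0.1 -0.7 -1.4] gap 0.686 q [-0.41  0.45  2.12  0.78  0.26  0.38]
g [ 0.52863552 -0.15819842  0.10868879] a 0.4246621530802785
n 12 rv [0. 0. 0.] sh [ 0.     -0.0048 -0.0106] |rv| 0.0 |sh| 0.0117
```

Request:
step_arm(rows=[[[0,0,0,0,-0.002,-0.0045,40],[0,0,0,0,-0.0047,-0.0106,40],[0,0,0,0,-0.0047,-0.0106,40],[0,0,0,0,-0.0047,-0.0106,40],[0,0,0,0,-0.0047,-0.0106,40],[0,0,0,0,-0.0047,-0.0106,40],[0,0,0,0,-0.0047,-0.0106,40],[0,0,0,0,-0.0047,-0.0106,40],[0,0,0,0,-0.0047,-0.0106,40],[0,0,0,0,-0.0047,-0.0106,40],[0,0,0,0,-0.0047,-0.0106,40],[0,0,0,0,-0.0047,-0.0106,40]]])

```text
time: 29.35
tcp_pos: [0.5305, -0.1567, 0.2303]
eef_rot: [[0.051, -0.914, 0.403], [-0.999, -0.046, 0.024], [-0.004, -0.403, -0.915]]
wrist_force: [0.2, -0.6, -1.1]
finger_gap: 0.687
```

Run:
```python
from h import *; from cell import *
s=sense(); st(s)
p,R=place(.074,np.radians(38),.1007,.012,back=.014); print(p)
rows(s,p+[0,0,.06],R,18)
d=get_image("wrist"); cv2.imwrite("pics/w22.png",d["img"][:,:,::-1])
```

```text
t 29.35 p [ 0.5305 -0.1567  0.2303] F [ 0.2 -0.6 -1.1] gap 0.687 q [-0.41  0.19  2.04  0.35  0.56  0.85]
[0.61229408 0.08618143 0.06162848]
n 18 rv [-0.0501  0.0001  0.0021] sh [-0.0133 -0.0052  0.0063] |rv| 0.05 |sh| 0.0156
```

View pics/w22.png

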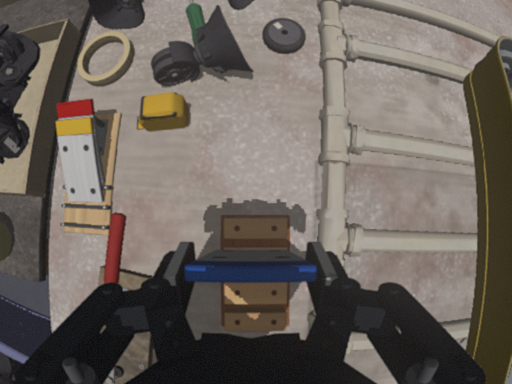

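Run:
```python
from h import *; from cell import *
s=sense()
p,R=place(.074,np.radians(38),.1007,.012,back=.014)
rows(s,p+[0,0,.11],R,18)
```

```text
n 18 rv [-0.0503  0.0001  0.0021] sh [-0.0133 -0.0051  0.0035] |rv| 0.05 |sh| 0.0147
```

Request:
step_arm(rows=[[[-0.048,0,0.002,-0.0128,-0.0049,0.0034,40],[-0.048,0,0.002,-0.0128,-0.0049,0.0034,40],[-0.048,0,0.002,-0.0128,-0.0049,0.0034,40],[-0.048,0,0.002,-0.0128,-0.0049,0.0034,40],[-0.048,0,0.002,-0.0128,-0.0049,0.0034,40],[-0.048,0,0.002,-0.0128,-0.0049,0.0034,40],[-0.048,0,0.002,-0.0128,-0.0049,0.0034,40],[-0.048,0,0.002,-0.0128,-0.0049,0.0034,40],[-0.048,0,0.002,-0.0128,-0.0049,0.0034,40],[-0.048,0,0.002,-0.0128,-0.0049,0.0034,40],[-0.048,0,0.002,-0.0128,-0.0049,0.0034,40],[-0.048,0,0.002,-0.0128,-0.0049,0.0034,40],[-0.048,0,0.002,-0.0128,-0.0049,0.0034,40],[-0.048,0,0.002,-0.0128,-0.0049,0.0034,40],[-0.048,0,0.002,-0.0128,-0.0049,0.0034,40],[-0.048,0,0.002,-0.0128,-0.0049,0.0034,40],[-0.048,0,0.002,-0.0128,-0.0049,0.0034,40],[-0.048,0,0.002,-0.0128,-0.0049,0.0034,40],[0,0,0,0,0,0,40]]])

```text
time: 31.3
tcp_pos: [0.6146, 0.0848, 0.1734]
eef_rot: [[0.01, -0.89, -0.457], [-1.0, -0.007, -0.008], [0.004, 0.457, -0.89]]
wrist_force: [0.4, -0.4, -2.0]
finger_gap: 0.686
```

```bash
cat > f2.py <<'E'
from h import *; from cell import *
def foot2(s,sg=.1007,back=.014):
    R=s["eef_rot"]; ax=-(Ro.from_rotvec(R[:,0]*(-G_A)).as_matrix()@R[:,2]); foot=s["tcp_pos"]-back*R[:,2]-sg*ax
    print("foot tray",np.round(tray(foot),4),"tilt",round(np.degrees(np.arcsin(ax[2])),2),"yaw",round(np.arctan2(ax[1],ax[0])-TY,4))
def tip2(s): tipclear(s,x0=.0488+.004*np.sin(np.radians(29)),z0=.006+.008*np.cos(np.radians(29)),th=29)
E
python3 - <<'E'
from f2 import *
s=sense(); st(s); foot2(s)
d=get_image("scene"); np.savez("s23.npz",**d); cv2.imwrite("pics/s23.png",cv2.resize(d["img"][140:260,150:290,::-1],None,fx=5,fy=5))
L,ax,n,foot=platefit(d,s["tcp_pos"],s["eef_rot"],s=.1007,back=.014)
m=(abs(L[:,0]-.003)<.01)&(L[:,2]<.07)&(L[:,2]>.005)&(abs(L[:,1])<.026)
A=np.c_[L[m][:,1:],np.ones(m.sum())]; c=np.linalg.lstsq(A,L[m][:,0],rcond=None)[0]; r=L[:,0]-np.c_[L[:,1:],np.ones(len(L))]@c
print(c,np.round(np.percentile(L[abs(r)<.0025],[1,99],axis=0),4))
p,R=place(.074,np.radians(38),.1007,.012,back=.014)
rows(s,p+[0,0,.012],R,10)
E
```

```text
t 31.3 p [0.6146 0.0848 0.1734] F [ 0.4 -0.4 -2. ] gap 0.686 q [0.1  0.71 1.36 0.04 1.55 1.65]
foot tray [0.0711 0.0012 0.1228] tilt 38.76 yaw -0.0024
[ 0.00189397 -0.0025899   0.00511724] [[ 0.0028 -0.0297 -0.0004]
 [ 0.0071  0.0333  0.1176]]
n 10 rv [-0.0013 -0.0001 -0.0006] sh [-0.0002 -0.0044  0.0089] |rv| 0.001 |sh| 0.01
```

View pics/s23.png

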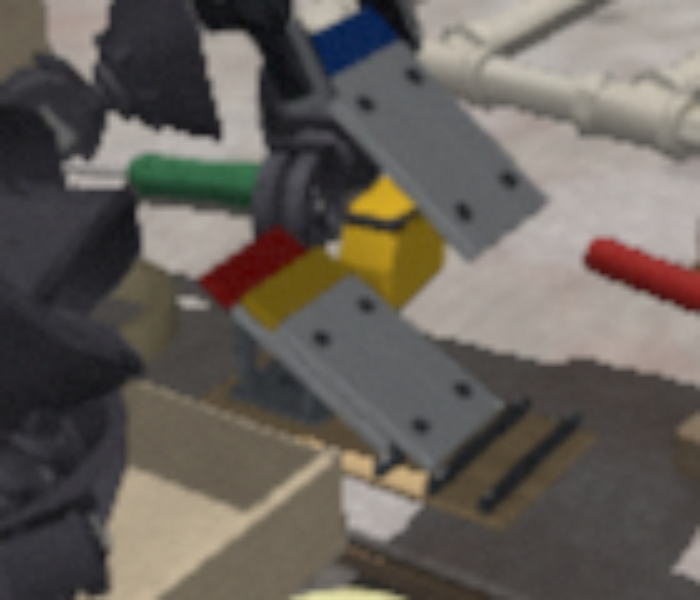

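Request:
step_arm(rows=[[[-0.0013,0,-0.0006,-0.0002,-0.0044,0.0088,40],[-0.0013,0,-0.0006,-0.0002,-0.0044,0.0088,40],[-0.0013,0,-0.0006,-0.0002,-0.0044,0.0088,40],[-0.0013,0,-0.0006,-0.0002,-0.0044,0.0088,40],[-0.0013,0,-0.0006,-0.0002,-0.0044,0.0088,40],[-0.0013,0,-0.0006,-0.0002,-0.0044,0.0088,40],[-0.0013,0,-0.0006,-0.0002,-0.0044,0.0088,40],[-0.0013,0,-0.0006,-0.0002,-0.0044,0.0088,40],[-0.0013,0,-0.0006,-0.0002,-0.0044,0.0088,40],[0,0,0,0,0,0,40]]])

```text
time: 32.35
tcp_pos: [0.612, 0.0829, 0.0783]
eef_rot: [[0.013, -0.886, -0.464], [-1.0, -0.011, -0.008], [0.002, 0.464, -0.886]]
wrist_force: [-0.4, 0.9, -0.5]
finger_gap: 0.683
```

Run:
```python
from f2 import *
s=sense(); st(s); foot2(s); tip2(s)
p,R=place(.0745,np.radians(38),.1007,.0115,back=.014)
rows(s,p,R,6)
```

```text
t 32.35 p [0.612  0.0829 0.0783] F [-0.4  0.9 -0.5] gap 0.683 q [0.1  0.82 1.38 0.04 1.42 1.64]
foot tray [0.0741 0.0032 0.0283] tilt 38.26 yaw -0.0008
corner [0.009  0.0033 0.0878] above surface 0.0516
corner [-0.0105  0.0033  0.0776] above surface 0.0306
n 6 rv [-0.0008 -0.0001 -0.0005] sh [-0.0006 -0.0013  0.0025] |rv| 0.001 |sh| 0.0029
```

Request:
step_arm(rows=[[[0,0,-0.0005,-0.0006,-0.0013,0.0025,40],[0,0,-0.0005,-0.0006,-0.0013,0.0025,40],[0,0,-0.0005,-0.0006,-0.0013,0.0025,40],[0,0,-0.0005,-0.0006,-0.0013,0.0025,40],[0,0,-0.0005,-0.0006,-0.0013,0.0025,40],[0,0,0,0,0,0,40]]])

```text
time: 32.95
tcp_pos: [0.6129, 0.0864, 0.064]
eef_rot: [[0.016, -0.886, -0.463], [-1.0, -0.014, -0.008], [0.0, 0.463, -0.887]]
wrist_force: [0.4, -0.4, -1.4]
finger_gap: 0.686
```

Run:
```python
from f2 import *
s=sense(); st(s); foot2(s); tip2(s)
p,R=place(.075,np.radians(31),.1007,.0108,back=.014)
rows(s,p,R,8)
class D(dict):pass
t=dict(s); 
for th in (33,32,31,30):
    p,R=place(.075,np.radians(th),.1007,.0105,back=.014); t["tcp_pos"]=p; t["eef_rot"]=R; print(th); tip2(t)
```

```text
t 32.95 p [0.6129 0.0864 0.064 ] F [ 0.4 -0.4 -1.4] gap 0.686 q [0.1  0.84 1.38 0.04 1.4  1.64]
foot tray [ 0.0731 -0.0002  0.0139] tilt 38.38 yaw 0.0007
corner [ 0.0081 -0.0002  0.0735] above surface 0.0369
corner [-0.0114 -0.0002  0.0633] above surface 0.0159
n 8 rv [-0.0161 -0.0001  0.    ] sh [ 0.     -0.0012  0.0011] |rv| 0.016 |sh| 0.0017
33
corner [0.0047 0.     0.0638] above surface 0.0252
corner [-0.0138  0.      0.0518] above surface 0.003
32
corner [0.0038 0.     0.0625] above surface 0.0235
corner [-0.0145 -0.      0.0503] above surface 0.0011
31
corner [ 0.0029 -0.      0.0613] above surface 0.0217
corner [-0.0152  0.      0.0487] above surface -0.0008
30
corner [0.002 0.    0.06 ] above surface 0.02
corner [-0.0158  0.      0.0471] above surface -0.0028
```

Run:
```python
from f2 import *
s=sense()
p,R=place(.075,np.radians(33.3),.1007,.0108,back=.014)
rows(s,p,R,7)
```

```text
n 7 rv [-0.0127 -0.0001  0.    ] sh [ 0.    -0.001  0.001] |rv| 0.013 |sh| 0.0014
```

Request:
step_arm(rows=[[[-0.0127,0,0,0,-0.001,0.001,40],[-0.0127,0,0,0,-0.001,0.001,40],[-0.0127,0,0,0,-0.001,0.001,40],[-0.0127,0,0,0,-0.001,0.001,40],[-0.0127,0,0,0,-0.001,0.001,40],[-0.0127,0,0,0,-0.001,0.001,40],[-0.0127,0,0,0,-0.001,0.001,40],[0,0,0,0,0,0,40]]])

```text
time: 33.75
tcp_pos: [0.6161, 0.0864, 0.0535]
eef_rot: [[0.016, -0.838, -0.546], [-1.0, -0.013, -0.009], [0.0, 0.546, -0.838]]
wrist_force: [-0.5, 0.2, -1.8]
finger_gap: 0.689
```

Run:
```python
from f2 import *
s=sense(); st(s); foot2(s); tip2(s)
d=get_image("wrist"); cv2.imwrite("pics/w24.png",cv2.resize(d["img"][150:330,130:380,::-1],None,fx=3,fy=3,interpolation=cv2.INTER_CUBIC))
p,R=place(.0755,np.radians(33.3),.1007,.0108,back=.014); rows(s,p,R,1)
```

```text
t 33.75 p [0.6161 0.0864 0.0535] F [-0.5  0.2 -1.8] gap 0.689 q [0.1  0.91 1.31 0.04 1.5  1.64]
foot tray [ 0.0743 -0.0001  0.0106] tilt 32.85 yaw 0.0005
corner [ 0.0039 -0.0001  0.0637] above surface 0.0248
corner [-0.0146 -0.0001  0.0517] above surface 0.0025
n 1 rv [ 0.0078 -0.0005 -0.0001] sh [0.0001 0.0017 0.0002] |rv| 0.008 |sh| 0.0017
```

View pics/w24.png

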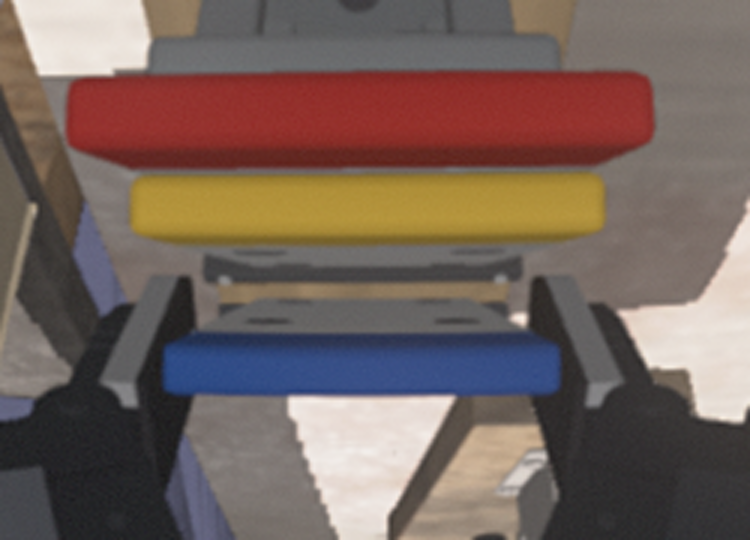

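Request:
step_arm(rows=[[[0,0,0,0,0,0,75],[0,0,0,0,0,0,85],[0,0,0,0,0,0,100],[0,0,0,0,0,0,100],[0,0,0,0,0,0,100],[0,0,0,0,0,-0.01,100],[0,0,0,0,0,-0.018,100],[0,0,0,0,0,-0.018,100],[0,0,0,0,0,-0.018,100],[0,0,0,0,0,-0.018,100],[0,0,0,0,0,-0.018,100],[0,0,0,0,0,-0.018,100]]])

```text
time: 35.0
tcp_pos: [0.6827, 0.0874, 0.1594]
eef_rot: [[0.016, -0.837, -0.547], [-1.0, -0.013, -0.009], [0.001, 0.547, -0.837]]
wrist_force: [-0.4, 1.1, 0.1]
finger_gap: 0.998
```

Run:
```python
from f2 import *
s=sense(); st(s)
d=get_image("wrist"); cv2.imwrite("pics/w25.png",d["img"][:,:,::-1]); np.savez("w25.npz",**d); inspect(d,cloudw(d))
d=get_image("scene"); cv2.imwrite("pics/s25.png",cv2.resize(d["img"][160:250,160:280,::-1],None,fx=6,fy=6)); np.savez("s25.npz",**d); print("scene"); inspect(d,cloud(d))
```

```text
t 35.0 p [0.6827 0.0874 0.1594] F [-0.4  1.1  0.1] gap 0.998 q [0.09 0.88 1.08 0.04 1.75 1.64]
red 1351 x [-0.0837 -0.0661] y [-0.029   0.0262] z [0.0698 0.0783] ((-74.15557098388672, -1.3763675689697266), (20.508075714111328, 57.84325408935547), 0.5070319771766663)
yellow 807 x [-0.0597 -0.0419] y [-0.0283  0.027 ] z [0.0648 0.0725] ((-50.31797790527344, -0.8073520660400391), (19.555959701538086, 58.4841194152832), 0.08508472144603729)
blue 820 x [-0.0343 -0.017 ] y [-0.0285  0.0264] z [0.061  0.0676] ((-25.320213317871094, -0.9757175445556641), (19.42412567138672, 58.36660385131836), 0.4392894208431244)
scene
red 144 x [-0.0779 -0.0624] y [-0.0318  0.0259] z [0.0648 0.0756] ((-69.5467300415039, -1.599700927734375), (61.0367546081543, 18.975923538208008), 86.34333801269531)
yellow 149 x [-0.0549 -0.0374] y [-0.0303  0.0267] z [0.0598 0.0702] ((-49.14679718017578, -1.804779052734375), (24.880395889282227, 58.831939697265625), 0.6396388411521912)
blue 150 x [-0.0352 -0.0122] y [-0.0303  0.0258] z [0.0566 0.0655] ((-23.412025451660156, -2.0543460845947266), (25.08258056640625, 58.05643844604492), 1.307875394821167)
```

View pics/w25.png

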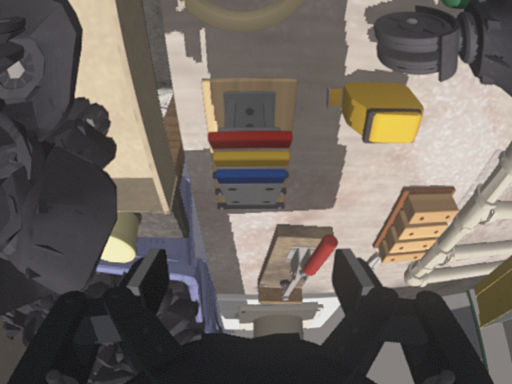

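View pics/s25.png

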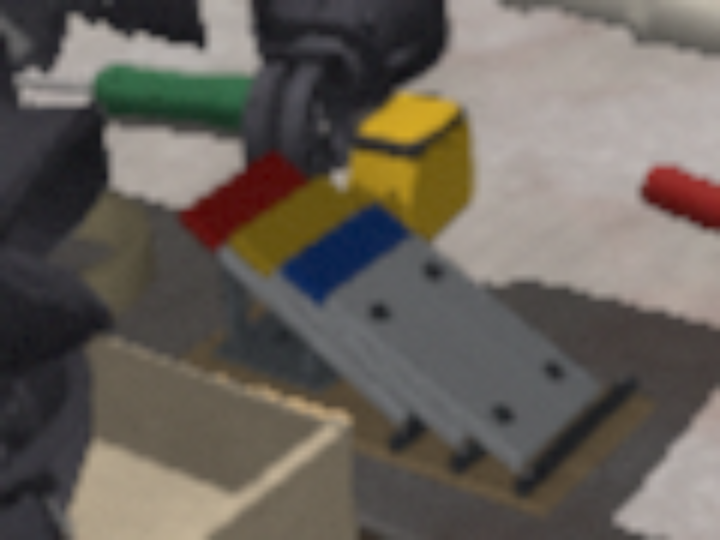

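Run:
```python
from cell import *
print(finish_job())
```

```text
the job is handed in; nothing more can be done
None
```

I moved all three plates from the rack to the tray, released them, and handed the job in at about 35 s of the 64 s allowed. Red lies on the backrest at rib 1, yellow overlaps it at rib 2, and blue overlaps yellow at rib 3. No verdict is reported, so the results below are my own last checks.

**Position:** In the last scene and wrist pictures all three colour bands show and each foot stands just before its own rib. Worked out from the measured head bands, the feet are at tray x of about 18–21 mm (red), 47 mm (yellow) and 75 mm (blue). All three lie inside the allowed ranges, with the plates about 1–2 mm off the centre line.

**Straightness:** The wrist camera puts the head bands within about 0.01 rad of straight. The coarser scene camera read red at about 0.06 rad, still under the 0.15 limit. The two cameras also differ by a few mm in x.

**Bystanders:** In the pictures the tape measure and tub stand where they were. I did not measure their positions numerically.

**What went wrong on the way:**
- **Yellow, first try:** while I lowered it, a fingertip caught the edge of red and tipped it slightly, at a wrist force of about 2 N. I lifted off, saw red settle flat again, and set yellow down with its foot almost on the floor and its head raised.
- **Drop on release:** yellow's and blue's heads then fell roughly 10–15 mm onto the plate before. I could not measure the plate-to-tray force at that impact. The wrist force readings after each move stayed under 3 N.

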